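# Stack and lock up a module test cell

## Robot

A 6-joint arm with a two-finger parallel gripper is mounted at the origin on the work surface. World frame = base frame: x ahead of the robot, y to its left, z up, the work surface at z = 0. Lengths are in m, angles in rad, forces in N, time in s.
With the tool pointing down it reaches from about 0.15 to 0.775 m from the base axis. Payload 6.1 kg.
Tool frame: the origin (TCP) lies at the centre of the arm's flange, where the gripper is bolted on; the fingertips stand 173 mm ahead of it and the grasp point (between the pads) lies 155 mm ahead of it; z points along the fingers, x is the direction in which the jaws open and shut, and the axes are right-handed (so a half turn about z gives the same grasp; the last joint's range is limited). The gripper opens to 85 mm and grips with 20 to 120 N. Pads are 22 mm wide; open, the fingers measure 114 mm over their backs; the gripper's body (76 mm by 85 mm) begins 54 mm behind the grasp point. The pads swing forward as they close: fully open they stand 13 mm farther back than shut.
Start: joints at [1.105, 0.126, -0.04, 1.405, 0, 1.571], TCP at [0.236, 0.469, 0.405] pointing down, gripper open.
Joint ranges: [-2.72, 2.72], [-0.95, 1.95], [-1.27, 1.35], [-1.78, 2.02], [-1.46, 1.47], [-3.14, 3.14]. Speed limits (rad/s): [2.39, 2.39, 3.01, 3.14, 3.14, 3.14].

## Interface

Orientations are given as a rotation vector (axis times angle).
In Python, from cell import telemetry, get_image, hand_in gives the robot as it stands. The module is installed in compiled form; this text tells all that it offers.
- The arm moves only by the tool arm_command, never from a script. Its argument "motion" is a list that holds one entry, the list of rows, each a list of 4 numbers: the shift along the tool's x, y, z in cm, then the turn about the tool's z in degrees. In form: [[[dx, dy, dz, turn], ...]]. A call has exactly 10 rows; each row is the pose to reach, as a shift and turn from the pose measured when the call began, along the tool's axes at that moment; what a row does not reach only later rows make up. A row lasts 1/10 s, in which the tool goes at most 50 mm and 8.59 degrees, less where a joint would pass 70% of its speed; a pose out of reach is approached as far as the arm can. A call with a gripper value outside its range is refused whole. "fingers" is the opening in per cent of the stroke, from 0 (shut) to 100 (fully open), set as the call begins (left out, the last holds). The fingers move at their own pace and stop on an object; "newtons" is the grip in N (left out, the last holds). Time passes only in rows, so rows that repeat a pose let the fingers close, or fill a call up. It gives the time, the measured TCP pose, the force and the opening at its end, in the units of the state.
- telemetry.get_obs(): the state, without advancing time (a new reading comes with each control period).
- get_image(name): name is "side" or "top" or "wrist"; returns a dict with "img" (400x640x3 uint8, red, green, blue), "K" (3x3 intrinsics, pixels), "k1" (the pictures are not rectified: a ray, as slopes to the right and down, at radius r is drawn at 1 + k1 r^2 times it, then the intrinsics apply), "world_to_cam" (4x4, takes a point from world to camera coordinates). Camera axes: x right, y up, looking along -z (the intrinsics and any distortion apply to the point x, -y, -z); pixel columns grow to the right and rows downward; lengths in m; the calibration is good to about 2 mm. A picture is of the moment at which its call begins. There is no depth.
- hand_in(): hands the job in, once; it reports no verdict.
The state is a dict: "time_s": time; "joint_positions": joint angles; "qd": joint speeds; "joint_efforts": joint torques, N m; "tool_pos": TCP position; "tcp_rot": TCP orientation; "ft_force": force on the tool from outside, world axes, zero at the start; "torque": the same for the moment, N m; "grip_width": opening from 0.0 (shut) to 1.0 (fully open).
Only numpy, scipy, OpenCV 4.12 (cv2) and the standard library are available. Lean on these libraries where they do the work, as an engineer would, in place of code of your own. Each camera call takes 0.05 s, during which the arm holds its last target. There are 200 camera calls.

## Task

Stack all the module trays lying on the blue mat squarely on the black pedestal of the round test cell, as one pile with its sides flush with the pedestal. Then hang the wire guard cage over the pile on the cell's bayonet hooks and twist it clockwise until its lugs drop into the locking notches, and only then throw the test switch lever fully over to its far side. Leave the other things on the bench where they are.

Things in the scene. Friction and masses are not known exactly. Their poses are not given: they have to be found in the camera images.
- m1: One of up to five identical flat module trays (some may be absent): grey plastic frame with a green circuit board sunk in it, 70 mm long (its x) x 50 mm wide (its y) x 12 mm high, flat top and bottom, 90 g; origin at the centre of the underside, z up. Either way round is right. Sides are clear to grip across the 50 mm width.
- m2: One of up to five identical flat module trays (some may be absent): grey plastic frame with a green circuit board sunk in it, 70 mm long (its x) x 50 mm wide (its y) x 12 mm high, flat top and bottom, 90 g; origin at the centre of the underside, z up. Either way round is right. Sides are clear to grip across the 50 mm width.
- m3: One of up to five identical flat module trays (some may be absent): grey plastic frame with a green circuit board sunk in it, 70 mm long (its x) x 50 mm wide (its y) x 12 mm high, flat top and bottom, 90 g; origin at the centre of the underside, z up. Either way round is right. Sides are clear to grip across the 50 mm width.
- m4: One of up to five identical flat module trays (some may be absent): grey plastic frame with a green circuit board sunk in it, 70 mm long (its x) x 50 mm wide (its y) x 12 mm high, flat top and bottom, 90 g; origin at the centre of the underside, z up. Either way round is right. Sides are clear to grip across the 50 mm width.
- m5: One of up to five identical flat module trays (some may be absent): grey plastic frame with a green circuit board sunk in it, 70 mm long (its x) x 50 mm wide (its y) x 12 mm high, flat top and bottom, 90 g; origin at the centre of the underside, z up. Either way round is right. Sides are clear to grip across the 50 mm width.
- mat: Thin blue bench mat on which the trays start, fixed, 240 mm (x) x 330 mm (y), 2 mm thick; origin at the centre of its underside.
- cell: Round test cell, fixed: grey base disc 176 mm across, 10 mm thick, origin at the centre of its underside on the bench, z up; in its middle a black pedestal, 70 mm (cell x) x 50 mm (cell y), top at 30 mm. On the rim stand three equal aluminium bayonet hooks 120 deg apart, 66 to 82 mm from the axis, 43 mm high: see entry1 and notch1.
- nest (a point): Centre of the top of the pedestal, 30 mm above the bench; its axes are those of the cell. The long side of the trays goes along its x.
- entry1 (a point): Hook 1 (cell angle 0 deg): middle of a lug resting on the ledge in the entry, 74 mm from the cell axis, 28.5 mm up. The entry is a gap open to the sky, 20 mm wide along the rim, at cell angle 0 (+x); its floor is a ledge 25 mm above the bench; a post closes it anticlockwise. Going clockwise (from above) the ledge runs under a roof (underside 37 mm, top 43 mm) to the notch.
- notch1 (a point): Hook 1: middle of a lug dropped into the locking notch, 74 mm from the cell axis, 21.5 mm above the bench. It lies 35 deg clockwise (from above) of the entry; the ledge ends 28 deg from the entry and drops 7 mm to the notch floor (18 mm above the bench, 18 mm wide), under the same roof and closed by an end stop.
- lug1 (a point): Lug 1 of the cage, at 0 deg from the cage's x: point on the pin's axis 74 mm from the cage's axis, 9.5 mm above its underside. The cage's lugs are 7 mm round radial pins reaching 81 mm from its axis; any lug fits any hook.
- entry2 (a point): Hook 2 (cell angle 120 deg): middle of a lug resting on the ledge in the entry, 74 mm from the cell axis, 28.5 mm up.
- notch2 (a point): Hook 2: middle of a lug dropped into the locking notch, 74 mm from the cell axis, 21.5 mm above the bench.
- lug2 (a point): Lug 2 of the cage, at 120 deg from the cage's x: point on the pin's axis 74 mm from the cage's axis, 9.5 mm above its underside.
- entry3 (a point): Hook 3 (cell angle 240 deg): middle of a lug resting on the ledge in the entry, 74 mm from the cell axis, 28.5 mm up.
- notch3 (a point): Hook 3: middle of a lug dropped into the locking notch, 74 mm from the cell axis, 21.5 mm above the bench.
- lug3 (a point): Lug 3 of the cage, at 240 deg from the cage's x: point on the pin's axis 74 mm from the cage's axis, 9.5 mm above its underside.
- cage: Loose steel wire guard, 350 g, origin at the centre of its underside: foot ring (outer 124, inner 112, height 16 mm), six wires, top plate (125 mm wide, upper face at 98 mm, 94 mm clear below), black bar handle 50 mm long (x), 14 mm thick (y), from 98 to 134 mm height; three lugs. Underside is 19 mm above the bench with lugs on the ledges, 12 mm in the notches, clear of the base.
- switch (a joint): Test switch lever, rad: 0 leans to the near (its -x) side, 1.0 is fully over to the far (its +x) side; it stays where it is left (light friction).
- switch_tip (a point): Middle of the tip of the black switch lever; the arm of the lever is 70 mm long and hinges about its y axis.
- switch_base: Grey housing of the switch lever, fixed; origin at the centre of its underside. Its x axis points the way the lever is thrown (roughly away from the robot).
- spool: Bystander: aluminium wire spool 52 mm across, 40 mm high, origin at the centre of its underside. Leave alone.
- meter: Bystander: yellow hand multimeter 150 x 75 x 33 mm lying on its back, origin at the centre of its underside. Leave alone.
- driver: Bystander: screwdriver lying on the bench, along its x. Leave alone.
Not all that is in view belongs to the job. What is shaped like the m3 but orange or pink is not meant.

How it is judged:
By the outcome, as a careful person would: the job done as asked, in the order asked, and still so for the second after the job is handed in, with the robot touching nothing.
Of m1, m2, m3, m4, m5 only 3 to 5 are there at a start; the rules pass over those that are not, and their reading is None.
At some moment in a run one of cage may be knocked a few centimetres aside while the robot is not near it.
It also fails if it takes over 210 s, if anything falls off the work surface, if the arm or the gripper's body presses on something with over 40 N, if the wrist force passes 120 N, or if a joint passes its speed limit or range.

## Working session

There is one attempt and no reset: what is moved stays moved. The work goes in short steps, Python scripts to look and compute and a tool call to move; the robot and the scene stay as the last step left them, time stands still between calls to the robot, and variables do not carry over. Pictures are saved under pics/ and viewed, about 12 in all and at most 16, crops included, and the job is handed in when it is done.

Besides the shell and the picture viewer there is one more tool, called after "Request:" by a JSON object that holds its "method" and its "body", one argument or row to a line. arm_command: Moves the arm, as the interface text tells. Its arguments: {"type":"object","properties":{"motion":{"type":"array","items":{"type":"array","items":{"type":"array","items":{"type":"number"}}}},"fingers":{"type":"number"},"newtons":{"type":"number"}},"required":["motion"]}

```bash
mkdir -p pics; cat > h.py <<'E'
import numpy as np, cv2
from cell import telemetry, get_image, hand_in
from scipy.spatial.transform import Rotation as R
def snap(name,fn=None):
    d=get_image(name)
    if fn: cv2.imwrite('pics/'+fn,cv2.cvtColor(d['img'],cv2.COLOR_RGB2BGR))
    np.savez('last_'+name,**d); return d
def load(name): return dict(np.load('last_'+name+'.npz'))
def px2w(d,uv,z):
    uv=np.atleast_2d(np.array(uv,float)); z=np.broadcast_to(z,(len(uv),))
    K=d['K']; k=float(d['k1']); T=d['world_to_cam']
    xd=(uv-K[:2,2])/[K[0,0],K[1,1]]
    x=xd.copy()
    for _ in range(30): x=xd/(1+k*(x**2).sum(1,keepdims=True))
    rc=np.c_[x[:,0],-x[:,1],-np.ones(len(x))]
    Rm=T[:3,:3]; C=-Rm.T@T[:3,3]; r=rc@Rm
    s=(z-C[2])/r[:,2]; return C+r*s[:,None]
def w2px(d,P):
    P=np.atleast_2d(P); T=d['world_to_cam']; c=P@T[:3,:3].T+T[:3,3]
    s=np.c_[c[:,0],-c[:,1]]/(-c[:,2:3]); s=s*(1+float(d['k1'])*(s**2).sum(1,keepdims=True))
    return s*[d['K'][0,0],d['K'][1,1]]+d['K'][:2,2]
def state():
    o=telemetry.get_obs(); Rm=R.from_rotvec(o['tcp_rot']).as_matrix()
    print('t',round(o['time_s'],2),'p',np.round(o['tool_pos'],4),'xax',np.round(Rm[:,0],3),'zax',np.round(Rm[:,2],3),'F',np.round(o['ft_force'],1),'g',round(o['grip_width'],3),'q',np.round(o['joint_positions'],2))
    return np.array(o['tool_pos']),Rm
def go(x,y,z,ang=None,frac=False):
    """print shift in tool axes (cm) and turn (deg) to put tool at xyz with tool x axis at world angle ang (mod 180)"""
    p,Rm=state(); d=Rm.T@(np.array([x,y,z])-p)*100
    t=0
    if ang is not None:
        cur=np.degrees(np.arctan2(Rm[1,0],Rm[0,0])); t=-((ang-cur+90)%180-90)  # tool z down
    print('shift',np.round(d,2),'turn',round(t,1))
E
python3 - <<'E'
from h import *
state()
for n in ('top','side'):
    d=snap(n,n+'1.png'); T=d['world_to_cam']; print(n,np.round(-T[:3,:3].T@T[:3,3],3),d['K'][0],d['k1'])
a=cv2.imread('pics/top1.png'); cv2.imwrite('pics/top1b.png',cv2.resize(a,(800,500),interpolation=cv2.INTER_CUBIC))
E
```

```text
t 0.0 p [0.2357 0.469  0.4039] xax [ 0.449  0.893 -0.002] zax [-0.001 -0.001 -1.   ] F [0.2 1.5 0.2] g 1.0 q [ 1.1   0.13 -0.04  1.41  0.    1.57]
top [ 0.395 -0.022  1.379] [518.92784404   0.         317.88224509] -0.13189761358675833
side [-0.298 -0.757  0.861] [449.54685203   0.         318.81349639] -0.1132413226159463
```

View pics/top1.png

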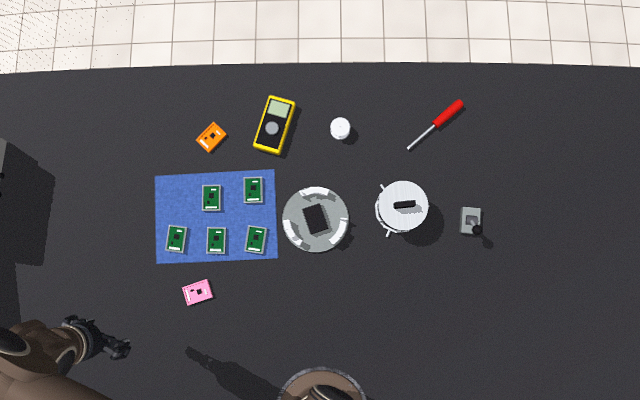

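View pics/side1.png

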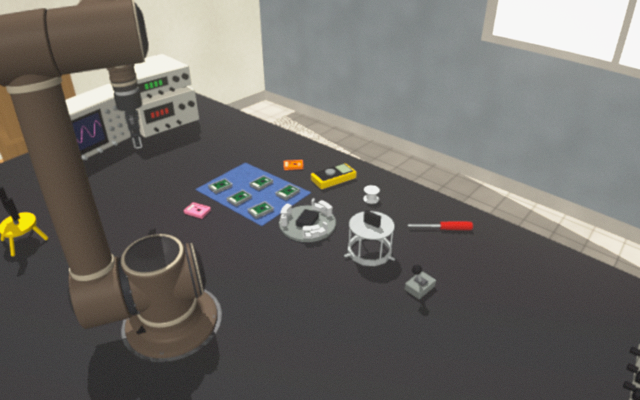

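The top view shows five green trays on the mat, at (212,197), (254,189), (176,238), (216,240) and (256,239). The orange tray at (211,137) and the pink one at (198,292) are off the mat and the wrong colour, so they are not meant. The cell is at (316,219), the cage at (403,207) and the switch at (471,222).

```bash
python3 - <<'E'
from h import *
d=load('top'); im=d['img']; hsv=cv2.cvtColor(im,cv2.COLOR_RGB2HSV)
mat=cv2.fillPoly(np.zeros(im.shape[:2],np.uint8),[np.array([[158,178],[272,172],[275,256],[158,261]])],255)
h,s,v=cv2.split(hsv)
blue=((h>100)&(h<130)&(s>90)).astype(np.uint8)
m=((blue==0)&(mat>0)).astype(np.uint8)
m=cv2.morphologyEx(m,cv2.MORPH_OPEN,np.ones((3,3)))
for c in cv2.findContours(m,cv2.RETR_EXTERNAL,cv2.CHAIN_APPROX_NONE)[0]:
    if cv2.contourArea(c)<100: continue
    w=px2w(d,c[:,0],.014)[:,:2]; r=cv2.minAreaRect((w*1000).astype(np.float32)); print('px',c[:,0].mean(0).round(1),'rect mm',np.round(r[0],1),np.round(r[1],1),round(r[2],1))
for n,p,z in (('cell',(316,219),.01),('cage',(403,207),.098),('switch',(471,222),.03),('matc',(216,216),.002)): print(n,px2w(d,p,z).round(3))
wd=get_image('wrist'); T=wd['world_to_cam'];p,Rm=state(); C=-T[:3,:3].T@T[:3,3]
print('wrist cam in tool',(Rm.T@(C-p)).round(4),(Rm.T@-T[2,:3]).round(3),'right',(Rm.T@T[0,:3]).round(3),wd['K'][0])
a=cv2.cvtColor(im,cv2.COLOR_RGB2BGR)[160:270,150:360]; cv2.imwrite('pics/c1.png',cv2.resize(a,None,fx=3.8,fy=3.8,interpolation=cv2.INTER_CUBIC))
E
```

```text
px [215.7 240. ] rect mm [454.5 278.5] [69.1 51.5] 0.1
px [255.1 239. ] rect mm [456.5 172.7] [52.1 70.1] 81.5
px [175.7 238.6] rect mm [458.5 386.6] [53.5 71.3] 82.4
px [211.  197.4] rect mm [569.2 293.1] [70.7 49.2] 1.1
px [252.6 189.5] rect mm [588.9 181.1] [72.3 51.2] 0.8
cell [[0.509 0.012 0.01 ]]
cage [[ 0.53  -0.207  0.098]]
switch [[ 0.497 -0.395  0.03 ]]
matc [[0.519 0.281 0.002]]
t 0.15 p [0.2357 0.469  0.4041] xax [ 0.449  0.893 -0.001] zax [-0.001 -0.001 -1.   ] F [ 1.1 -0.7  0.1] g 1.002 q [ 1.11  0.13 -0.04  1.41  0.    1.57]
wrist cam in tool [-0.0007 -0.0823  0.0305] [-0.     0.321  0.947] right [1. 0. 0.] [325.63692267   0.         317.26744066]
```

View pics/c1.png

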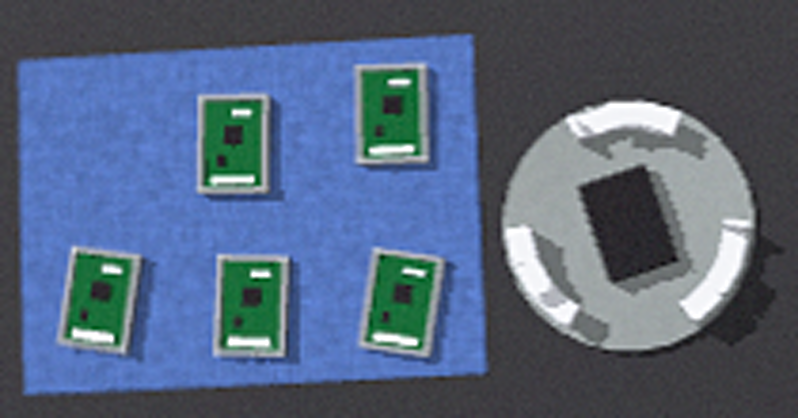

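```bash
python3 -c "
from h import *
go(.6,.25,.32,90)"
```

```text
t 0.15 p [0.2357 0.469  0.4041] xax [ 0.449  0.893 -0.001] zax [-0.001 -0.001 -1.   ] F [ 1.1 -0.7  0.1] g 1.002 q [ 1.11  0.13 -0.04  1.41  0.    1.57]
shift [-3.2  42.38  8.41] turn -26.7
```

Request:
{"method": "arm_command", "body": {
  "motion": [
    [[-0.3,4.2,0.8,-3],[-0.6,8.5,1.7,-6],[-1,12.7,2.5,-9],[-1.3,17,3.4,-12],[-1.6,21,4.2,-15],[-2,25.5,5,-18],[-2.4,30,6,-21],[-2.8,35,7,-24],[-3.2,39,8,-26.7],[-3.2,42.4,8.4,-26.7]]
  ]
}}

```text
time_s: 1.15
tool_pos: [0.6017, 0.2479, 0.3184]
tcp_rot: [-2.222, -2.221, 0.005]
ft_force: [0.4, -0.6, -0.2]
grip_width: 0.997
```

```bash
python3 - <<'E'
from h import *
go(.58,.02,.32,90)
snap('wrist','w1.png')
E
```

```text
t 1.15 p [0.6017 0.2479 0.3184] xax [ 0.     1.    -0.002] zax [-0.003 -0.002 -1.   ] F [ 0.4 -0.6 -0.2] g 0.997 q [ 0.39  0.38  0.1   1.29 -0.    0.39]
shift [-22.79  -2.16  -0.11] turn -0.0
```

View pics/w1.png

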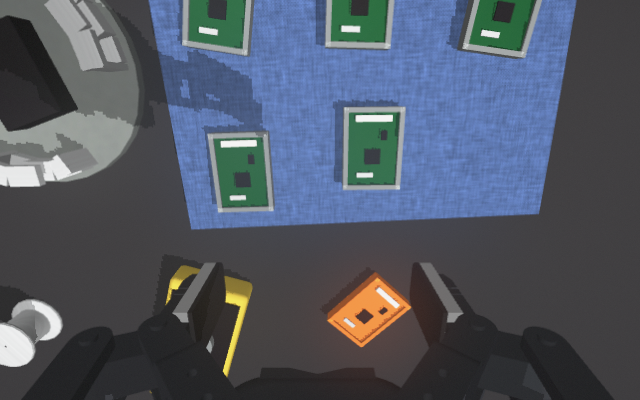

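The wrist view shows the D tray at (373,148), the E tray at (240,172) and the three near trays cut off at the top of the frame. Next I look over the cell, then over the near row.

Request:
{"method": "arm_command", "body": {
  "motion": [
    [[-3,-0.4,0,0],[-6,-0.8,0,0],[-9,-1.2,0,0],[-12,-1.6,0,0],[-15,-2,0,0],[-18,-2.6,0,0],[-21.8,-3.2,0,0],[-21.8,-3.2,0,0],[-21.8,-3.2,0,0],[-21.8,-3.2,0,0]]
  ]
}}

```text
time_s: 2.2
tool_pos: [0.5722, 0.0289, 0.3181]
tcp_rot: [2.224, 2.216, -0.004]
ft_force: [0.4, 0.0, 0.5]
grip_width: 1.0
```

```bash
cp last_wrist.npz w1.npz; python3 - <<'E'
from h import *
snap('wrist','w2.png')
go(.50,.28,.32,90)
E
cp last_wrist.npz w2.npz
```

```text
t 2.25 p [0.5723 0.0292 0.318 ] xax [ 0.003  1.    -0.003] zax [-0.001 -0.003 -1.   ] F [0.  0.5 0.4] g 0.999 q [ 0.05  0.23 -0.1   1.24 -0.    0.05]
shift [25.06 -7.3  -0.28] turn -0.2
```

View pics/w2.png

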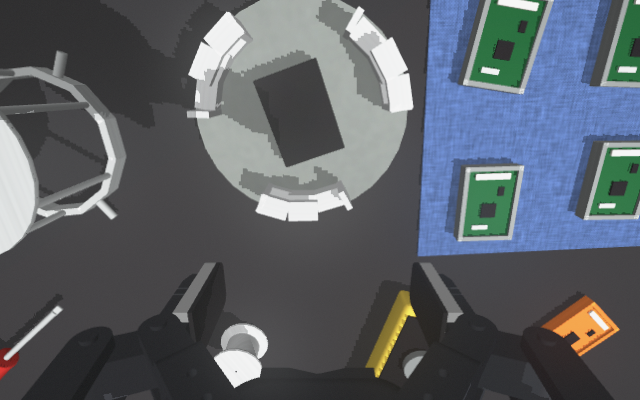

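Request:
{"method": "arm_command", "body": {
  "motion": [
    [[3,-1,0,0],[6,-2,0,0],[10,-3,0,0],[14,-4,0,0],[18,-5,0,0],[22,-6,0,0],[25,-7,0,0],[25,-7,0,0],[25,-7,0,0],[25,-7,0,0]]
  ]
}}

```text
time_s: 3.25
tool_pos: [0.503, 0.2794, 0.3171]
tcp_rot: [2.223, 2.217, -0.005]
ft_force: [0.0, -0.7, -0.2]
grip_width: 1.004
```

```bash
cat >> h.py <<'E'
def greens(d,z=.0125):
    h,s,v=cv2.split(cv2.cvtColor(d['img'],cv2.COLOR_RGB2HSV))
    m=((h>55)&(h<95)&(s>90)&(v>40)).astype(np.uint8); m=cv2.morphologyEx(m,cv2.MORPH_OPEN,np.ones((3,3)))
    for c in cv2.findContours(m,cv2.RETR_EXTERNAL,cv2.CHAIN_APPROX_NONE)[0]:
        if cv2.contourArea(c)<500: continue
        w=px2w(d,c[:,0],z)[:,:2]; r=cv2.minAreaRect((w*1000).astype(np.float32))
        a=r[2] if r[1][0]>r[1][1] else r[2]-90
        print('px',c[:,0].mean(0).round(0),'ctr',np.round(r[0],1),'size',np.round(sorted(r[1]),1),'long ang',round((a+90)%180-90,1))
E
python3 - <<'E'
from h import *
d=snap('wrist','w3.png'); greens(d); print(); d=dict(np.load('w1.npz')); greens(d); state()
E
```

```text
px [220. 266.] ctr [588.2 180.3] size [40.3 58.5] long ang 1.6
px [334. 252.] ctr [567.8 293. ] size [41.1 59.2] long ang 0.3
px [449. 133.] ctr [457.5 387.3] size [40.5 61. ] long ang -7.5
px [191. 131.] ctr [455.5 172.3] size [40.2 60.9] long ang -8.5
px [318. 128.] ctr [453.5 278. ] size [41.1 60.9] long ang -1.5

px [241. 171.] ctr [588.1 180.4] size [40.7 60.4] long ang 1.8
px [372. 147.] ctr [567.2 293.2] size [41.1 59.8] long ang 0.2
px [502.  21.] ctr [470.4 385.7] size [34.8 40.8] long ang 82.9
px [359.  20.] ctr [469.7 277.8] size [27.8 41.6] long ang -90.0
px [217.  21.] ctr [469.3 170.1] size [32.8 41.1] long ang 82.3
t 3.3 p [0.5031 0.279  0.3172] xax [ 0.003  1.    -0.004] zax [-0.001 -0.004 -1.   ] F [ 0.3 -0.4  0.4] g 1.0 q [ 0.51  0.23 -0.1   1.24 -0.    0.51]
```

Over the cell (w2), the pedestal top has corners near (255,83), (317,58), (345,147) and (287,167). The hooks' ledges and posts are clear, and two cage lugs show at (62,62) and (106,208).

```bash
python3 - <<'E'
from h import *
d=dict(np.load('w2.npz')); im=d['img']; g=cv2.cvtColor(im,cv2.COLOR_RGB2GRAY)
T=d['world_to_cam'];print('cam',(-T[:3,:3].T@T[:3,3]).round(3))
for th in (45,52,60):
    m=(g<th).astype(np.uint8); roi=np.zeros_like(m); cv2.circle(roi,(302,108),68,1,-1); m=cv2.morphologyEx(m*roi,cv2.MORPH_OPEN,np.ones((5,5)))
    c=max(cv2.findContours(m,cv2.RETR_EXTERNAL,cv2.CHAIN_APPROX_NONE)[0],key=cv2.contourArea)
    r=cv2.minAreaRect((px2w(d,c[:,0],.03)[:,:2]*1000).astype(np.float32)); b=cv2.boxPoints(cv2.minAreaRect(c)); print(th,np.round(r[0],1),np.round(r[1],1),round(r[2],1),b.round(0).tolist())
w=px2w(d,[(255,83),(317,58),(345,147),(287,167)],.03)[:,:2]*1000; r=cv2.minAreaRect(w.astype(np.float32)); print('hand',w.mean(0).round(1),np.round(r[1],1),r[2])
# predict: draw model overlay
cx,cy,ya=.509,.012,np.radians(21)
a=im[0:240,170:430]; a=cv2.resize(cv2.cvtColor(a,cv2.COLOR_RGB2BGR),None,fx=2.5,fy=2.5,interpolation=cv2.INTER_CUBIC); cv2.imwrite('pics/c2.png',a)
E
```

```text
cam [0.49  0.028 0.288]Traceback (most recent call last):
  File "<stdin>", line 6, in <module>
ValueError: max() iterable argument is empty
```

```bash
python3 - <<'E'
from h import *
d=dict(np.load('w2.npz')); im=d['img']; g=cv2.cvtColor(im,cv2.COLOR_RGB2GRAY)
print(g[110,300],g[80,300],g[110,240],g[60,350])
for th in (65,75,90):
    m=(g<th).astype(np.uint8); roi=np.zeros_like(m); cv2.circle(roi,(302,112),62,1,-1); m=cv2.morphologyEx(m*roi,cv2.MORPH_OPEN,np.ones((5,5)))
    cs=cv2.findContours(m,cv2.RETR_EXTERNAL,cv2.CHAIN_APPROX_NONE)[0]
    if not cs: continue
    c=max(cs,key=cv2.contourArea)
    r=cv2.minAreaRect((px2w(d,c[:,0],.03)[:,:2]*1000).astype(np.float32)); b=cv2.boxPoints(cv2.minAreaRect(c)); print(th,np.round(r[0],1),np.round(r[1],1),round(r[2],1),b.round(0).tolist())
w=px2w(d,[(255,83),(317,58),(345,147),(287,167)],.03)[:,:2]*1000; r=cv2.minAreaRect(w.astype(np.float32)); print('hand',w.mean(0).round(1),np.round(r[1],1),r[2])
a=im[0:240,170:430]; a=cv2.resize(cv2.cvtColor(a,cv2.COLOR_RGB2BGR),None,fx=2.5,fy=2.5,interpolation=cv2.INTER_CUBIC); cv2.imwrite('pics/c2.png',a)
E
```

```text
62 65 124 170
65 [506.2  10.1] [36.2 43.7] 7.8 [[263.0, 91.0], [320.0, 83.0], [326.0, 131.0], [270.0, 139.0]]
75 [508.5  13.6] [69. 49.] 18.7 [[253.0, 79.0], [315.0, 58.0], [345.0, 146.0], [283.0, 167.0]]
90 [508.5  13.8] [69.3 49.5] 18.7 [[253.0, 80.0], [315.0, 58.0], [347.0, 146.0], [285.0, 168.0]]
hand [509.1  15.1] [69.1 49.4] 18.733320236206055
```

View pics/c2.png

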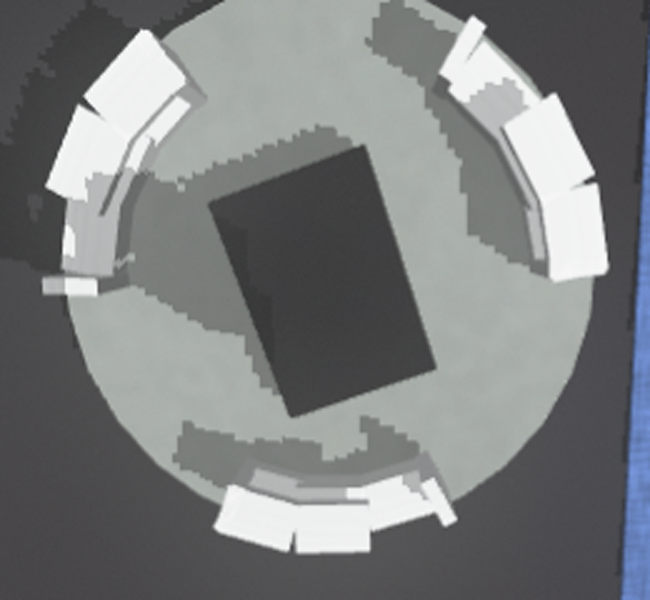

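Request:
{"method": "arm_command", "body": {
  "motion": [
    [[0,-2,2,0.7],[0,-4,5,0.7],[0,-4.95,8,0.7],[0,-4.95,10,0.7],[0,-4.95,11.5,0.7],[0,-4.95,12.8,0.7],[0,-4.95,13.6,0.7],[0,-4.95,14.2,0.7],[0,-4.95,14.2,0.7],[0,-4.95,14.2,0.7]]
  ],
  "fingers": 78,
  "newtons": 40
}}

```text
time_s: 4.3
tool_pos: [0.4538, 0.2787, 0.1757]
tcp_rot: [2.237, 2.202, -0.004]
ft_force: [0.2, 1.2, 0.0]
grip_width: 0.781
```

```bash
python3 - <<'E'
from h import *
go(.4535,.278,.175,89.3)
d=dict(np.load('w2.npz'));w=px2w(d,[(253.6,81.2),(316.4,58),(344.4,147.2),(286,167.2)],.03)[:,:2]*1000; r=cv2.minAreaRect(w.astype(np.float32)); print('hand',w.round(1).tolist(),w.mean(0).round(1),np.round(r[1],1),r[2])
e=[(w[3]-w[0]),(w[2]-w[1])];print([np.degrees(np.arctan2(v[1],v[0])) for v in e])
e=[(w[1]-w[0]),(w[2]-w[3])];print([np.degrees(np.arctan2(v[1],v[0])) for v in e])
E
```

```text
t 4.3 p [0.4538 0.2787 0.1757] xax [ 0.016  1.    -0.003] zax [-0.    -0.003 -1.   ] F [0.2 1.2 0. ] g 0.781 q [ 0.55  0.24 -0.42  0.91 -0.    0.57]
shift [-0.07 -0.03  0.07] turn -0.2
hand [[484.0, -20.0], [468.3, 26.9], [533.6, 48.8], [549.7, 1.9]] [508.9  14.4] [69.3 49.6] 18.523937225341797
[np.float64(18.468620436050283), np.float64(18.523935574052366)]
[np.float64(108.56421348424993), np.float64(108.91833738272635)]
```

Request:
{"method": "arm_command", "body": {
  "motion": [
    [[0,0,0,0],[0,0,0,0],[0,0,0,0],[0,0,0,0],[0,0,0,0],[0,0,-1,0],[0,0,-3,0],[0,0,-5.5,0],[0,0,-8,0],[0,0,-8,0]]
  ],
  "fingers": 20,
  "newtons": 40
}}

```text
time_s: 5.3
tool_pos: [0.4548, 0.2796, 0.2596]
tcp_rot: [2.236, 2.202, 0.005]
ft_force: [0.6, -0.2, -0.7]
grip_width: 0.571
```

Request:
{"method": "arm_command", "body": {
  "motion": [
    [[-3.3,0.7,0,-3],[-6.6,1.5,0,-6],[-9.9,2.2,0,-9],[-13.2,3,0,-12],[-16.5,3.7,0,-15],[-19.8,4.4,0,-18],[-23,5.2,0,-19.5],[-26.3,5.9,0,-19.5],[-26.3,5.9,0,-19.5],[-26.3,5.9,0,-19.5]]
  ]
}}

```text
time_s: 6.3
tool_pos: [0.5094, 0.0151, 0.2593]
tcp_rot: [1.834, 2.547, 0.003]
ft_force: [0.5, 0.6, -1.5]
grip_width: 0.575
```

```bash
python3 -c "
from h import *
go(.5089,.0144,.2040,108.6)"
```

```text
t 6.3 p [0.5094 0.0151 0.2593] xax [-0.317  0.948 -0.001] zax [ 0.003  0.    -1.   ] F [ 0.5  0.6 -1.5] g 0.575 q [ 0.03  0.14 -0.35  1.08 -0.   -0.29]
shift [-0.05 -0.09  5.53] turn -0.1
```

Request:
{"method": "arm_command", "body": {
  "motion": [
    [[-0.05,-0.1,1.5,0],[-0.05,-0.1,3,0],[-0.05,-0.1,4.2,0],[-0.05,-0.1,4.8,0],[-0.05,-0.1,5.1,0],[-0.05,-0.1,5.3,0],[-0.05,-0.1,5.4,0],[-0.05,-0.1,5.5,0],[-0.05,-0.1,5.5,0],[-0.05,-0.1,5.5,0]]
  ]
}}

```text
time_s: 7.3
tool_pos: [0.509, 0.0143, 0.2048]
tcp_rot: [1.834, 2.547, 0.004]
ft_force: [0.4, -0.3, 1.1]
grip_width: 0.57
```

```bash
python3 -c "
from h import *
go(.5089,.0144,.2040,108.6)"
```

```text
t 7.3 p [0.509  0.0143 0.2048] xax [-0.317  0.948 -0.001] zax [ 0.004  0.    -1.   ] F [ 0.4 -0.3  1.1] g 0.57 q [ 0.03  0.17 -0.43  0.96  0.   -0.29]
shift [ 0.01 -0.01  0.08] turn -0.1
```

```bash
cat >> h.py <<'E'
def rel(p0,a0,p1,a1):
    a=np.radians(a0); Rm=np.array([[np.cos(a),np.sin(a),0],[np.sin(a),-np.cos(a),0],[0,0,-1]])
    print('rel shift',np.round(Rm.T@(np.array(p1)-p0)*100,2),'turn',round(-((a1-a0+90)%180-90),1))
T=dict(A=(.4535,.278,89.3),C=(.4575,.387,82.4),B=(.4558,.1724,81.5),D=(.5675,.2931,90.4),E=(.5881,.1804,91.6))
N=(.5089,.0144,108.6)
E
python3 -c "
from h import *
for k in 'CBDE':
    print(k);rel((*N[:2],.27),108.5,(*T[k][:2],.27),T[k][2]);rel((*T[k][:2],.27),T[k][2],(*N[:2],.27),108.6)"
```

```text
C
rel shift [36.97  6.95  0.  ] turn 26.1
rel shift [-36.25  10.02   0.  ] turn -26.2
B
rel shift [16.67 -0.02  0.  ] turn 27.0
rel shift [-14.84   7.59   0.  ] turn -27.1
D
rel shift [24.57 14.4   0.  ] turn 18.1
rel shift [-27.83  -6.05   0.  ] turn -18.2
E
rel shift [13.23 12.78  0.  ] turn 16.9
rel shift [-16.37  -8.38   0.  ] turn -17.0
```

Request:
{"method": "arm_command", "body": {
  "motion": [
    [[0,0,0,0],[0,0,0,0],[0,0,0,0],[0,0,-0.5,0],[0,0,-1.5,0],[0,0,-3,0],[0,0,-4.5,0],[0,0,-6,0],[0,0,-6.5,0],[0,0,-6.5,0]]
  ],
  "fingers": 78
}}

```text
time_s: 8.3
tool_pos: [0.5091, 0.0144, 0.271]
tcp_rot: [1.832, 2.546, 0.007]
ft_force: [-0.2, 0.9, -0.6]
grip_width: 0.781
```

Request:
{"method": "arm_command", "body": {
  "motion": [
    [[4,0.8,0,3],[8,1.6,0,6],[12,2.4,0,9],[16,3.2,0,12],[20.5,4,0,15],[25,4.8,0,18],[29.5,5.6,0,21],[34,6.4,2,24],[37,6.95,4,26.1],[37,6.95,5,26.1]]
  ]
}}

```text
time_s: 9.3
tool_pos: [0.4565, 0.3902, 0.2179]
tcp_rot: [2.357, 2.072, 0.004]
ft_force: [0.1, -0.5, -0.5]
grip_width: 0.778
```

```bash
python3 -c "
from h import *
go(*T['C'][:2],.1755,T['C'][2])"
```

```text
t 9.3 p [0.4565 0.3902 0.2179] xax [ 0.128  0.992 -0.   ] zax [ 0.004 -0.001 -1.   ] F [ 0.1 -0.5 -0.5] g 0.778 q [ 0.71  0.33 -0.2   1.04 -0.    0.84]
shift [-0.31  0.12  4.24] turn 0.2
```

Request:
{"method": "arm_command", "body": {
  "motion": [
    [[-0.3,0.1,0,0.2],[-0.3,0.1,1,0.2],[-0.3,0.1,2,0.2],[-0.3,0.1,3,0.2],[-0.3,0.1,3.7,0.2],[-0.3,0.1,4.1,0.2],[-0.3,0.1,4.2,0.2],[-0.3,0.1,4.2,0.2],[-0.3,0.1,4.2,0.2],[-0.3,0.1,4.2,0.2]]
  ]
}}

```text
time_s: 10.3
tool_pos: [0.4574, 0.3873, 0.1763]
tcp_rot: [2.361, 2.068, 0.006]
ft_force: [-0.4, -0.9, -0.2]
grip_width: 0.779
```

Request:
{"method": "arm_command", "body": {
  "motion": [
    [[0,0,0,0],[0,0,0,0],[0,0,0,0],[0,0,0,0],[0,0,0,0],[0,0,-1,0],[0,0,-3,0],[0,0,-6,0],[0,0,-9.5,0],[0,0,-9.5,0]]
  ],
  "fingers": 20
}}

```text
time_s: 11.3
tool_pos: [0.4579, 0.3881, 0.2767]
tcp_rot: [2.361, 2.068, 0.018]
ft_force: [0.5, 0.3, -1.0]
grip_width: 0.573
```

Request:
{"method": "arm_command", "body": {
  "motion": [
    [[-4,1.1,0,-3],[-8,2.2,0,-6],[-12,3.3,0,-9],[-16,4.4,0,-12],[-20.5,5.6,0,-15],[-25,6.9,0,-18],[-29.5,8.2,0,-21],[-34,9.4,0,-24],[-36.25,10,0,-26.2],[-36.25,10,0,-26.2]]
  ]
}}

```text
time_s: 12.3
tool_pos: [0.5092, 0.0129, 0.275]
tcp_rot: [1.835, 2.543, 0.014]
ft_force: [0.1, 0.3, -0.9]
grip_width: 0.568
```

```bash
python3 -c "
from h import *
go(*N[:2],.2165,N[2])"
```

```text
t 12.3 p [0.5092 0.0129 0.275 ] xax [-0.316  0.949  0.001] zax [ 0.01   0.004 -1.   ] F [ 0.1  0.3 -0.9] g 0.568 q [ 0.02  0.12 -0.33  1.11  0.   -0.3 ]
shift [ 0.15 -0.04  5.85] turn -0.2
```

Request:
{"method": "arm_command", "body": {
  "motion": [
    [[0.15,0,1.5,-0.2],[0.15,0,3,-0.2],[0.15,0,4.2,-0.2],[0.15,0,5,-0.2],[0.15,0,5.4,-0.2],[0.15,0,5.6,-0.2],[0.15,-0.05,5.7,-0.2],[0.15,-0.05,5.8,-0.2],[0.15,-0.05,5.8,-0.2],[0.15,-0.05,5.8,-0.2]]
  ]
}}

```text
time_s: 13.3
tool_pos: [0.5089, 0.0143, 0.2173]
tcp_rot: [1.83, 2.546, 0.015]
ft_force: [-1.1, -1.0, -0.5]
grip_width: 0.571
```

```bash
python3 -c "
from h import *
go(*N[:2],.2165,N[2])"
```

```text
t 13.3 p [0.5089 0.0143 0.2173] xax [-0.319  0.948  0.001] zax [ 0.01   0.004 -1.   ] F [-1.1 -1.  -0.5] g 0.571 q [ 0.03  0.16 -0.42  0.98  0.   -0.3 ]
shift [0.01 0.   0.08] turn -0.0
```

Request:
{"method": "arm_command", "body": {
  "motion": [
    [[0,0,0,0],[0,0,0,0],[0,0,0,0],[0,0,-0.5,0],[0,0,-1.5,0],[0,0,-3,0],[0,0,-4.5,0],[0,0,-6,0],[0,0,-6.5,0],[0,0,-6.5,0]]
  ],
  "fingers": 78
}}

```text
time_s: 14.3
tool_pos: [0.5086, 0.0141, 0.2835]
tcp_rot: [1.829, 2.545, 0.017]
ft_force: [0.1, 0.5, -0.6]
grip_width: 0.778
```

Request:
{"method": "arm_command", "body": {
  "motion": [
    [[2,0,0,3],[4,0,0,6],[6,0,0,9],[8,0,0,12],[10,0,0,15],[12,0,0,18],[14,0,0,21],[16.6,0,2,24],[16.6,0,4,27],[16.6,0,6,27]]
  ]
}}

```text
time_s: 15.3
tool_pos: [0.4559, 0.1724, 0.2222]
tcp_rot: [2.374, 2.05, 0.018]
ft_force: [0.5, 0.6, -1.1]
grip_width: 0.779
```

```bash
python3 - <<'E'
from h import *
go(*T['B'][:2],.1755,T['B'][2])
d=snap('top','top2.png'); a=cv2.imread('pics/top2.png')[170:270,150:370]; cv2.imwrite('pics/c3.png',cv2.resize(a,None,fx=3.6,fy=3.6,interpolation=cv2.INTER_CUBIC))
E
```

```text
t 15.3 p [0.4559 0.1724 0.2222] xax [0.146 0.989 0.006] zax [ 0.012  0.004 -1.   ] F [ 0.5  0.6 -1.1] g 0.779 q [ 0.36  0.12 -0.46  0.98 -0.    0.51]
shift [-0.02 -0.06  4.67] turn 0.1
```

View pics/c3.png

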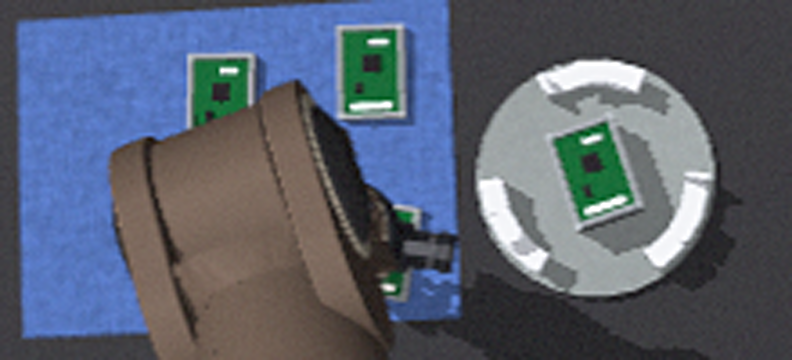

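Picture c3: the two placed trays sit squarely on the pedestal at crop (597,172), in line with it, and three trays remain on the mat. I continue with B.

Request:
{"method": "arm_command", "body": {
  "motion": [
    [[0,-0.05,0,0],[0,-0.05,1,0],[0,-0.05,2,0],[0,-0.05,3,0],[0,-0.05,4,0],[0,-0.05,4.5,0],[0,-0.05,4.65,0],[0,-0.05,4.65,0],[0,-0.05,4.65,0],[0,-0.05,4.65,0]]
  ]
}}

```text
time_s: 16.35
tool_pos: [0.4549, 0.1719, 0.1729]
tcp_rot: [2.375, 2.051, 0.012]
ft_force: [0.1, 0.1, 0.1]
grip_width: 0.782
```

Request:
{"method": "arm_command", "body": {
  "motion": [
    [[0,0,0,0],[0,0,0,0],[0,0,0,0],[0,0,0,0],[0,0,0,0],[0,0,-2,0],[0,0,-5,0],[0,0,-8,0],[0,0,-10.5,0],[0,0,-10.5,0]]
  ],
  "fingers": 20
}}

```text
time_s: 17.35
tool_pos: [0.455, 0.172, 0.2811]
tcp_rot: [2.373, 2.05, 0.021]
ft_force: [-0.1, 0.3, -0.4]
grip_width: 0.573
```

Request:
{"method": "arm_command", "body": {
  "motion": [
    [[-2,1,0,-3],[-4,2,0,-6],[-6,3,0,-9],[-8,4,0,-12],[-10,5,0,-15],[-12,6,0,-18],[-14.8,7.6,0,-21],[-14.8,7.6,0,-24],[-14.8,7.6,0,-27],[-14.8,7.6,0,-27]]
  ]
}}

```text
time_s: 18.35
tool_pos: [0.5084, 0.0142, 0.2797]
tcp_rot: [1.829, 2.546, 0.016]
ft_force: [-0.7, 0.5, -1.6]
grip_width: 0.574
```

```bash
python3 -c "
from h import *
go(*N[:2],.2285,N[2])"
```

```text
t 18.35 p [0.5084 0.0142 0.2797] xax [-0.319  0.948  0.001] zax [ 0.011  0.004 -1.   ] F [-0.7  0.5 -1.6] g 0.574 q [ 0.03  0.12 -0.32  1.12  0.   -0.3 ]
shift [ 0.   -0.01  5.13] turn 0.0
```

Request:
{"method": "arm_command", "body": {
  "motion": [
    [[0,-0.05,1.5,0],[0,-0.05,3,0],[0,-0.05,4,0],[0,-0.05,4.6,0],[0,-0.05,5,0],[0,-0.06,5.2,0],[0,-0.06,5.35,0],[0,-0.06,5.4,0],[0,-0.06,5.4,0],[0,-0.06,5.4,0]]
  ]
}}

```text
time_s: 19.35
tool_pos: [0.5086, 0.0142, 0.226]
tcp_rot: [1.829, 2.546, 0.017]
ft_force: [0.9, -0.4, -0.4]
grip_width: 0.569
```

```bash
python3 -c "
from h import *
go(*N[:2],.2254,N[2])"
```

```text
t 19.35 p [0.5086 0.0142 0.226 ] xax [-0.319  0.948  0.   ] zax [ 0.012  0.004 -1.   ] F [ 0.9 -0.4 -0.4] g 0.569 q [ 0.03  0.15 -0.41  1.    0.   -0.3 ]
shift [0.01 0.03 0.06] turn 0.0
```

Request:
{"method": "arm_command", "body": {
  "motion": [
    [[0,0,0,0],[0,0,0,0],[0,0,0,0],[0,0,-0.5,0],[0,0,-1.5,0],[0,0,-3,0],[0,0,-4.5,0],[0,0,-6,0],[0,0,-6,0],[0,0,-6,0]]
  ],
  "fingers": 78
}}

```text
time_s: 20.35
tool_pos: [0.508, 0.014, 0.2865]
tcp_rot: [1.828, 2.545, 0.018]
ft_force: [0.7, 0.2, -0.3]
grip_width: 0.784
```

Request:
{"method": "arm_command", "body": {
  "motion": [
    [[3,1.8,0,3],[6,3.6,0,6],[9,5.4,0,9],[12,7.2,0,12],[15,9,0,15],[18,10.8,0,18],[21,12.5,0,18],[24.6,14.4,2,18],[24.6,14.4,4,18],[24.6,14.4,6,18]]
  ]
}}

```text
time_s: 21.35
tool_pos: [0.5664, 0.2947, 0.2263]
tcp_rot: [2.203, 2.232, 0.017]
ft_force: [0.9, -0.4, -0.5]
grip_width: 0.776
```

```bash
python3 -c "
from h import *
go(*T['D'][:2],.1755,T['D'][2])"
```

```text
t 21.35 p [0.5664 0.2947 0.2263] xax [-0.013  1.     0.004] zax [ 0.012  0.004 -1.   ] F [ 0.9 -0.4 -0.5] g 0.776 q [ 0.48  0.38 -0.1   1.07 -0.    0.47]
shift [-0.18  0.05  5.08] turn 0.3
```

Request:
{"method": "arm_command", "body": {
  "motion": [
    [[-0.15,0.05,0,0.3],[-0.15,0.05,1,0.3],[-0.15,0.05,2,0.3],[-0.15,0.05,3,0.3],[-0.15,0.05,4,0.3],[-0.15,0.05,4.8,0.3],[-0.15,0.05,5.05,0.3],[-0.15,0.05,5.05,0.3],[-0.15,0.05,5.05,0.3],[-0.15,0.05,5.05,0.3]]
  ]
}}

```text
time_s: 22.35
tool_pos: [0.5677, 0.2936, 0.1764]
tcp_rot: [2.209, 2.226, 0.018]
ft_force: [-0.1, 0.3, -0.5]
grip_width: 0.779
```

Request:
{"method": "arm_command", "body": {
  "motion": [
    [[0,0,0,0],[0,0,0,0],[0,0,0,0],[0,0,0,0],[0,0,0,0],[0,0,-2,0],[0,0,-5,0],[0,0,-8.5,0],[0,0,-11.5,0],[0,0,-11.5,0]]
  ],
  "fingers": 20
}}

```text
time_s: 23.35
tool_pos: [0.5671, 0.2935, 0.296]
tcp_rot: [2.207, 2.224, 0.029]
ft_force: [-0.1, 0.6, -0.8]
grip_width: 0.574
```

Request:
{"method": "arm_command", "body": {
  "motion": [
    [[-3.5,-0.7,0,-3],[-7,-1.5,0,-6],[-10.5,-2.2,0,-9],[-14,-3,0,-12],[-17.5,-3.8,0,-15],[-21,-4.5,0,-18.2],[-24.5,-5.3,0,-18.2],[-27.8,-6.05,0,-18.2],[-27.8,-6.05,0,-18.2],[-27.8,-6.05,0,-18.2]]
  ]
}}

```text
time_s: 24.35
tool_pos: [0.5084, 0.0144, 0.292]
tcp_rot: [1.829, 2.542, 0.026]
ft_force: [0.2, 0.1, -0.4]
grip_width: 0.571
```

```bash
python3 -c "
from h import *
go(*N[:2],.2400,N[2])"
```

```text
t 24.35 p [0.5084 0.0144 0.292 ] xax [-0.318  0.948  0.002] zax [ 0.018  0.008 -1.   ] F [ 0.2  0.1 -0.4] g 0.571 q [ 0.03  0.11 -0.31  1.14  0.01 -0.3 ]
shift [-0.03 -0.05  5.2 ] turn -0.1
```

Request:
{"method": "arm_command", "body": {
  "motion": [
    [[0,-0.05,1.5,0],[0,-0.05,3,0],[0,-0.05,4,0],[0,-0.05,4.6,0],[0,-0.05,4.9,0],[0,-0.05,5.0,0],[0,-0.05,5.05,0],[0,-0.05,5.1,0],[0,-0.05,5.1,0],[0,-0.05,5.1,0]]
  ]
}}

```text
time_s: 25.35
tool_pos: [0.509, 0.0146, 0.2414]
tcp_rot: [1.829, 2.542, 0.027]
ft_force: [0.5, -0.1, -0.1]
grip_width: 0.568
```

```bash
python3 -c "
from h import *
go(*N[:2],.2408,N[2])"
```

```text
t 25.35 p [0.509  0.0146 0.2414] xax [-0.318  0.948  0.002] zax [ 0.018  0.008 -1.   ] F [ 0.5 -0.1 -0.1] g 0.568 q [ 0.03  0.14 -0.39  1.03  0.01 -0.3 ]
shift [-0.02 -0.01  0.06] turn -0.1
```

Request:
{"method": "arm_command", "body": {
  "motion": [
    [[0,0,0,0],[0,0,0,0],[0,0,0,0],[0,0,-0.5,0],[0,0,-1.5,0],[0,0,-3,0],[0,0,-4.5,0],[0,0,-5,0],[0,0,-5,0],[0,0,-5,0]]
  ],
  "fingers": 78
}}

```text
time_s: 26.35
tool_pos: [0.508, 0.0142, 0.2912]
tcp_rot: [1.829, 2.542, 0.026]
ft_force: [-0.5, 0.2, -0.1]
grip_width: 0.784
```

Request:
{"method": "arm_command", "body": {
  "motion": [
    [[2,2,0,3],[4,4,0,6],[6,6,0,9],[8,8,0,12],[10,10,0,15],[13.2,12.8,0,17],[13.2,12.8,1,17],[13.2,12.8,3,17],[13.2,12.8,5,17],[13.2,12.8,7,17]]
  ]
}}

```text
time_s: 27.35
tool_pos: [0.588, 0.1802, 0.2219]
tcp_rot: [2.186, 2.246, 0.026]
ft_force: [0.6, 0.2, 0.4]
grip_width: 0.785
```

```bash
python3 -c "
from h import *
go(*T['E'][:2],.1755,T['E'][2])"
```

```text
t 27.35 p [0.588  0.1802 0.2219] xax [-0.027  1.     0.007] zax [ 0.016  0.007 -1.   ] F [0.6 0.2 0.4] g 0.785 q [ 0.3   0.34 -0.17  1.04  0.    0.27]
shift [-0.01 -0.07  4.64] turn -0.0
```

Request:
{"method": "arm_command", "body": {
  "motion": [
    [[0,-0.05,1,0],[0,-0.05,2,0],[0,-0.05,3,0],[0,-0.05,4,0],[0,-0.05,4.5,0],[0,-0.07,4.6,0],[0,-0.07,4.6,0],[0,-0.07,4.6,0],[0,-0.07,4.6,0],[0,-0.07,4.6,0]]
  ]
}}

```text
time_s: 28.35
tool_pos: [0.5882, 0.1806, 0.1764]
tcp_rot: [2.186, 2.246, 0.027]
ft_force: [0.4, -0.2, -0.6]
grip_width: 0.778
```

Request:
{"method": "arm_command", "body": {
  "motion": [
    [[0,0,0,0],[0,0,0,0],[0,0,0,0],[0,0,0,0],[0,0,-2,0],[0,0,-6,0],[0,0,-10,0],[0,0,-12,0],[0,0,-12,0],[0,0,-12,0]]
  ],
  "fingers": 20
}}

```text
time_s: 29.35
tool_pos: [0.5861, 0.1797, 0.2956]
tcp_rot: [2.186, 2.246, 0.026]
ft_force: [0.2, -0.3, -1.6]
grip_width: 0.573
```

Request:
{"method": "arm_command", "body": {
  "motion": [
    [[-2.5,-1.3,0,-3],[-5,-2.6,0,-6],[-7.5,-3.9,0,-9],[-10,-5.2,0,-12],[-13,-6.6,0,-15],[-16.4,-8.4,0,-17],[-16.4,-8.4,0,-17],[-16.4,-8.4,0,-17],[-16.4,-8.4,0,-17],[-16.4,-8.4,0,-17]]
  ]
}}

```text
time_s: 30.35
tool_pos: [0.5069, 0.0142, 0.2925]
tcp_rot: [1.828, 2.544, 0.024]
ft_force: [-0.6, 0.6, -0.6]
grip_width: 0.571
```

```bash
python3 -c "
from h import *
go(.5094,.0149,.2518,N[2])"
```

```text
t 30.35 p [0.5069 0.0142 0.2925] xax [-0.319  0.948  0.002] zax [ 0.016  0.007 -1.   ] F [-0.6  0.6 -0.6] g 0.571 q [ 0.03  0.11 -0.31  1.14  0.01 -0.3 ]
shift [-0.02  0.19  4.07] turn 0.0
```

Request:
{"method": "arm_command", "body": {
  "motion": [
    [[0,0.1,1,0],[0,0.18,2,0],[0,0.18,3,0],[0,0.18,3.5,0],[0,0.18,3.8,0],[0,0.18,3.9,0],[0,0.18,3.95,0],[0,0.18,4,0],[0,0.18,4,0],[0,0.18,4,0]]
  ]
}}

```text
time_s: 31.35
tool_pos: [0.5093, 0.015, 0.253]
tcp_rot: [1.828, 2.544, 0.025]
ft_force: [-1.0, -0.3, 2.5]
grip_width: 0.573
```

```bash
python3 -c "
from h import *
go(.5094,.0149,.2528,N[2])"
```

```text
t 31.35 p [0.5093 0.015  0.253 ] xax [-0.319  0.948  0.002] zax [ 0.017  0.007 -1.   ] F [-1.  -0.3  2.5] g 0.573 q [ 0.03  0.13 -0.37  1.05  0.01 -0.3 ]
shift [-0.02  0.    0.02] turn 0.0
```

Request:
{"method": "arm_command", "body": {
  "motion": [
    [[0,0,0,0],[0,0,0,0],[0,0,0,0],[0,0,-0.5,0],[0,0,-1.5,0],[0,0,-4,0],[0,0,-8,0],[0,0,-11,0],[0,0,-11,0],[0,0,-11,0]]
  ],
  "fingers": 78
}}

```text
time_s: 32.35
tool_pos: [0.5077, 0.0142, 0.3642]
tcp_rot: [1.826, 2.542, 0.027]
ft_force: [-0.6, -0.7, 0.4]
grip_width: 0.78
```

```bash
python3 -c "
from h import *
go(.59,-.07,.37,90)"
```

```text
t 32.35 p [0.5077 0.0142 0.3642] xax [-0.319  0.948  0.001] zax [ 0.019  0.007 -1.   ] F [-0.6 -0.7  0.4] g 0.78 q [ 0.03  0.09 -0.17  1.29  0.01 -0.3 ]
shift [-10.61   5.13  -0.48] turn 18.6
```

Request:
{"method": "arm_command", "body": {
  "motion": [
    [[-2,1,-0.1,3],[-4,2,-0.2,6],[-6,3,-0.3,9],[-8,4,-0.4,12],[-10.6,5.1,-0.5,15],[-10.6,5.1,-0.5,18.6],[-10.6,5.1,-0.5,18.6],[-10.6,5.1,-0.5,18.6],[-10.6,5.1,-0.5,18.6],[-10.6,5.1,-0.5,18.6]]
  ]
}}

```text
time_s: 33.35
tool_pos: [0.5894, -0.0696, 0.3701]
tcp_rot: [2.214, 2.217, 0.029]
ft_force: [0.2, 0.3, 0.4]
grip_width: 0.781
```

```bash
python3 - <<'E'
from h import *
d=snap('wrist','w4.png'); state(); greens(d,.0885)
t=snap('top','top3.png')
E
cp last_wrist.npz w4.npz
```

```text
t 33.4 p [ 0.5894 -0.0696  0.3702] xax [-0.001  1.     0.007] zax [ 0.019  0.007 -1.   ] F [-0.3 -0.1  0.3] g 0.777 q [-0.12  0.25  0.03  1.34  0.01 -0.12]
px [432.  80.] ctr [508.8  14.6] size [40.9 61.4] long ang 18.8
```

View pics/w4.png

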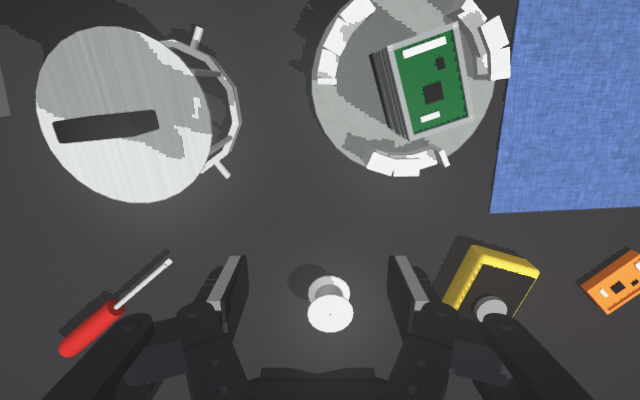

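Picture w4: the pile of five is flush. The top tray measures (508.8,14.6) at 18.8°, against the pedestal's (508.9,14.4) at 18.6°. The cage handle spans (54,125)–(158,120), with lugs visible at (197,32) and (224,172). I move over the cage for a closer look.

```bash
python3 - <<'E'
from h import *
d=load('wrist')
print(px2w(d,[(198,30),(225,174)],.0095).round(3)); print(px2w(d,[(53,125),(157,110),(159,123),(56,143)],.134).round(3))
go(.60,-.19,.40,90)
E
```

```text
[[ 0.463 -0.176  0.01 ]
 [ 0.598 -0.164  0.01 ]]
[[ 0.532 -0.231  0.134]
 [ 0.524 -0.166  0.134]
 [ 0.531 -0.166  0.134]
 [ 0.543 -0.233  0.134]]
t 33.45 p [ 0.5895 -0.0697  0.3703] xax [-0.001  1.     0.007] zax [ 0.019  0.007 -1.   ] F [ 0.9 -0.1  0.2] g 0.785 q [-0.12  0.25  0.03  1.34  0.01 -0.12]
shift [-12.01   1.1   -3.04] turn 0.1
```

Request:
{"method": "arm_command", "body": {
  "motion": [
    [[-2,0.2,-0.4,0],[-4,0.4,-0.8,0],[-6,0.6,-1.2,0],[-8,0.8,-2,0],[-10,1,-2.6,0],[-12.1,1,-3,0],[-12.1,1,-3,0],[-12.1,1,-3,0],[-12.1,1,-3,0],[-12.1,1,-3,0]]
  ]
}}

```text
time_s: 34.45
tool_pos: [0.599, -0.19, 0.3995]
tcp_rot: [2.213, 2.218, 0.03]
ft_force: [-0.6, -0.4, -0.2]
grip_width: 0.782
```

```bash
python3 - <<'E'
from h import *
d=snap('wrist'); state()
cv2.imwrite('pics/w5.png',cv2.resize(cv2.cvtColor(d['img'],cv2.COLOR_RGB2BGR)[0:250,140:480],None,fx=2.3,fy=2.3,interpolation=cv2.INTER_CUBIC))
E
cp last_wrist.npz w5.npz
```

```text
t 34.5 p [ 0.599  -0.19    0.3995] xax [-0.002  1.     0.008] zax [ 0.019  0.008 -1.   ] F [-0.1 -0.2  0.3] g 0.782 q [-0.31  0.32  0.19  1.43  0.01 -0.31]
```

View pics/w5.png

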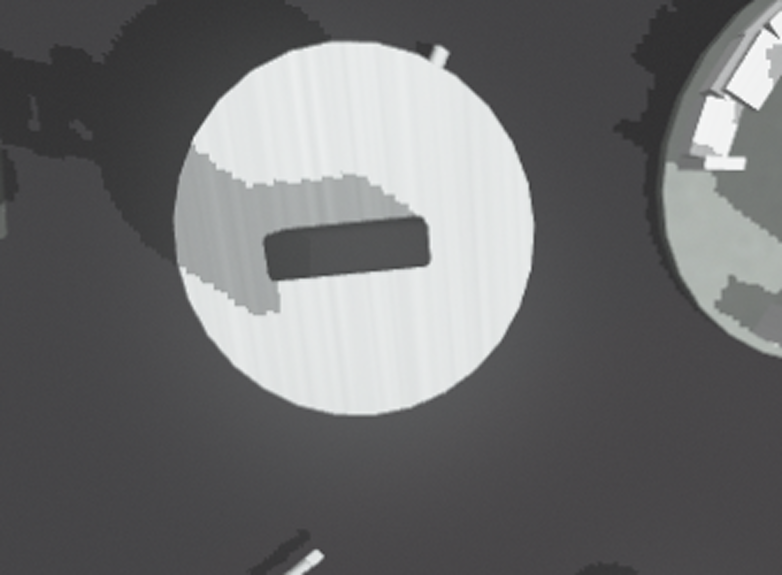

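```bash
python3 - <<'E'
from h import *
from scipy.optimize import least_squares
d=dict(np.load('w5.npz')); g=cv2.cvtColor(d['img'],cv2.COLOR_RGB2GRAY)
m=np.zeros_like(g); m[(g>130)]=1; roi=np.zeros_like(g); cv2.circle(roi,(294,100),90,1,-1); m*=roi
m=cv2.morphologyEx(m,cv2.MORPH_OPEN,np.ones((7,7)))
c=max(cv2.findContours(m,cv2.RETR_EXTERNAL,cv2.CHAIN_APPROX_NONE)[0],key=cv2.contourArea); c=cv2.convexHull(c)[:,0]
w=px2w(d,c,.098)[:,:2]*1000
f=least_squares(lambda q:np.hypot(w[:,0]-q[0],w[:,1]-q[1])-q[2],[530,-207,62],loss='soft_l1'); print('plate',f.x.round(1),np.abs(f.fun).max().round(1))
h=(g<100).astype(np.uint8); roi[:]=0; cv2.circle(roi,(294,100),60,1,-1); h*=roi
c=max(cv2.findContours(h,cv2.RETR_EXTERNAL,cv2.CHAIN_APPROX_NONE)[0],key=cv2.contourArea)
w=px2w(d,c[:,0],.134)[:,:2]*1000; r=cv2.minAreaRect(w.astype(np.float32)); print('handle',np.round(r[0],1),np.round(r[1],1),r[2])
off=lambda p:(140+p[0]/2.3,p[1]/2.3)
H=px2w(d,[off(p) for p in [(265,235),(425,217),(430,264),(275,280)]],.134)*1000; print(H.round(1).tolist(),H.mean(0).round(1))
l=px2w(d,[off((443,50))],.0095)[0]*1000; c0=f.x[:2]; print('lug',l.round(1),np.hypot(*(l[:2]-c0)),np.degrees(np.arctan2(l[1]-c0[1],l[0]-c0[0])))
for n in('w4',):
    d2=dict(np.load(n+'.npz')); l=px2w(d2,[(199,30),(226,175)],.0095)*1000; print([(np.hypot(*(q[:2]-c0)).round(1),np.degrees(np.arctan2(q[1]-c0[1],q[0]-c0[0])).round(1)) for q in l])
x,y=c0/1000
go(x,y,.30,6.4)
E
```

```text
plate [ 534.8 -207.4   62.3] 1.6
handle [ 534.1 -207.7] [14.3 48.8] 5.518819332122803
[[530.4, -231.6, 134.0], [525.2, -183.7, 134.0], [538.8, -182.1, 134.0], [543.6, -229.3, 134.0]] [ 534.5 -206.7  134. ]
lug [ 461.7 -173.     9.5] 80.81739368601086 154.8082705104257
[(np.float64(78.6), np.float64(155.5)), (np.float64(78.3), np.float64(34.6))]
t 34.5 p [ 0.599  -0.19    0.3995] xax [-0.002  1.     0.008] zax [ 0.019  0.008 -1.   ] F [-0.1 -0.2  0.3] g 0.782 q [-0.31  0.32  0.19  1.43  0.01 -0.31]
shift [-1.8  -6.61  9.82] turn 83.7
```

Request:
{"method": "arm_command", "body": {
  "motion": [
    [[0,-1,0,8.4],[-0.3,-2,-0.5,16.8],[-0.6,-3,-1,25.2],[-0.9,-4,-1.5,33.6],[-1.2,-5,-2,42],[-1.5,-6,-2,50.4],[-1.86,-6.7,-2,58.8],[-1.86,-6.7,-2,67.2],[-1.86,-6.7,-2,75.6],[-1.86,-6.7,-2,84]]
  ],
  "fingers": 60
}}

```text
time_s: 35.5
tool_pos: [0.5316, -0.2083, 0.4182]
tcp_rot: [-3.131, -0.159, -0.031]
ft_force: [0.4, 0.9, -0.6]
grip_width: 0.598
```

Request:
{"method": "arm_command", "body": {
  "motion": [
    [[0,0,0,0.5],[0,0,0,0.5],[0,0,0,0.5],[0,0,0,0.5],[0,0,0,0.5],[0,0,0,0.5],[0,0,0.5,0.5],[0,0,2,0.5],[0,0,5,0.5],[0,0,8,0.5]]
  ]
}}

```text
time_s: 36.5
tool_pos: [0.5332, -0.2078, 0.3375]
tcp_rot: [-3.132, -0.146, -0.033]
ft_force: [0.5, -0.8, -0.3]
grip_width: 0.603
```

```bash
python3 -c "
from h import *
go(.5325,-.208,.279,5.6)"
```

```text
t 36.5 p [ 0.5332 -0.2078  0.3375] xax [0.995 0.093 0.021] zax [ 0.021  0.007 -1.   ] F [ 0.5 -0.8 -0.3] g 0.603 q [-0.37  0.21 -0.08  1.26  0.01  1.1 ]
shift [-0.2   0.05  5.85] turn -0.3
```

Request:
{"method": "arm_command", "body": {
  "motion": [
    [[0,0,-3,0],[0,0,-6,0],[0,0,-9,0],[0,0,-10,0],[0,0,-10,0],[0,0,-10,0],[0,0,-7,0],[0,0,-3.5,0],[0,0,0,0],[0,0,0,0]]
  ]
}}

```text
time_s: 37.5
tool_pos: [0.5314, -0.207, 0.3306]
tcp_rot: [-3.127, -0.146, -0.016]
ft_force: [0.5, -0.2, -0.4]
grip_width: 0.601
```

```bash
python3 -c "
from h import *
go(.5325,-.208,.279,5.6)"
```

```text
t 37.5 p [ 0.5314 -0.207   0.3306] xax [0.996 0.093 0.011] zax [ 0.01   0.011 -1.   ] F [ 0.5 -0.2 -0.4] g 0.601 q [-0.37  0.22 -0.09  1.26  0.01  1.1 ]
shift [0.05 0.16 5.16] turn -0.3
```

Request:
{"method": "arm_command", "body": {
  "motion": [
    [[0.1,0.1,0,-0.3],[0.15,0.2,0,-0.3],[0.15,0.25,0,-0.3],[0.15,0.25,0,-0.3],[0.15,0.25,0,-0.3],[0.15,0.25,0,-0.3],[0.15,0.25,0.5,-0.3],[0.15,0.25,2.5,-0.3],[0.15,0.25,4.6,-0.3],[0.15,0.25,4.6,-0.3]]
  ]
}}

```text
time_s: 38.5
tool_pos: [0.5326, -0.2084, 0.2815]
tcp_rot: [-3.125, -0.154, -0.009]
ft_force: [-1.1, 0.3, 0.3]
grip_width: 0.599
```

```bash
python3 - <<'E'
from h import *
go(.5325,-.208,.279,5.6)
d=snap('top'); a=cv2.cvtColor(d['img'],cv2.COLOR_RGB2BGR)[150:260,270:500]; 
s=snap('side'); b=cv2.cvtColor(s['img'],cv2.COLOR_RGB2BGR)[170:290,270:460]
cv2.imwrite('pics/s1.png',cv2.resize(b,(760,480),interpolation=cv2.INTER_CUBIC))
E
```

```text
t 38.5 p [ 0.5326 -0.2084  0.2815] xax [0.995 0.098 0.006] zax [ 0.005  0.013 -1.   ] F [-1.1  0.3  0.3] g 0.599 q [-0.38  0.24 -0.17  1.16  0.01  1.1 ]
shift [-0.   -0.04  0.25] turn 0.0
```

View pics/s1.png

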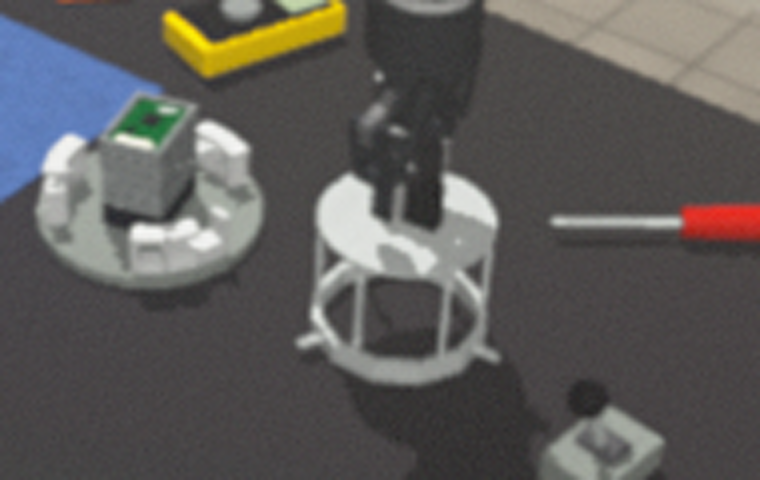

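Picture s1: the jaws straddle the cage handle at (405,190), the pile at (150,150) has flush sides, and the cage is still in place. I close on the handle and lift it gently.

Request:
{"method": "arm_command", "body": {
  "motion": [
    [[0,0,0,0],[0,0,0,0],[0,0,0,0],[0,0,0,0],[0,0,0,0],[0,0,0,0],[0,0,0,0],[0,0,0,0],[0,0,0,0],[0,0,0,0]]
  ],
  "fingers": 0,
  "newtons": 80
}}

```text
time_s: 39.6
tool_pos: [0.5336, -0.2089, 0.2856]
tcp_rot: [-3.127, -0.154, -0.017]
ft_force: [-0.3, -0.1, 5.5]
grip_width: 0.142
```

Request:
{"method": "arm_command", "body": {
  "motion": [
    [[0,0,-0.7,0],[0,0,-2,0],[0,0,-4,0],[0,0,-6,0],[0,0,-8,0],[0,0,-9.5,0],[0,0,-10.3,0],[0,0,-10.7,0],[0,0,-10.7,0],[0,0,-10.7,0]]
  ]
}}

```text
time_s: 40.6
tool_pos: [0.5324, -0.21, 0.3918]
tcp_rot: [-3.127, -0.154, -0.015]
ft_force: [-0.2, -0.7, -3.1]
grip_width: 0.143
```

```bash
python3 - <<'E'
from h import *
go(.509,.0144,.39,-11.2)
d=snap('side','s2.png'); b=cv2.cvtColor(d['img'],cv2.COLOR_RGB2BGR)[130:290,270:460]
cv2.imwrite('pics/s2.png',cv2.resize(b,(665,560),interpolation=cv2.INTER_CUBIC))
E
```

```text
t 40.6 p [ 0.5324 -0.21    0.3918] xax [0.995 0.098 0.01 ] zax [ 0.009  0.011 -1.   ] F [-0.2 -0.7 -3.1] g 0.143 q [-0.38  0.21  0.04  1.39  0.01  1.09]
shift [ -0.13 -22.56   0.41] turn 16.8
```

Request:
{"method": "arm_command", "body": {
  "motion": [
    [[0,-2,0,2.5],[0,-5,0,5],[0,-8.5,0,7.5],[0,-12,0,10],[0,-15.5,0,12.5],[-0.1,-18.5,0,15],[-0.2,-20.7,0,16.6],[-0.25,-22,0,16.9],[-0.28,-22.4,0,17],[-0.28,-22.4,0,17]]
  ]
}}

```text
time_s: 41.65
tool_pos: [0.5075, 0.0129, 0.3935]
tcp_rot: [-3.114, 0.308, -0.011]
ft_force: [0.1, -0.7, -3.2]
grip_width: 0.144
```

```bash
python3 - <<'E'
from h import *
go(.5075,.0127,.3146,-11.4)
d=snap('wrist'); cv2.imwrite('pics/w6.png',cv2.cvtColor(d['img'],cv2.COLOR_RGB2BGR))
E
cp last_wrist.npz w6.npz
```

```text
t 41.65 p [0.5075 0.0129 0.3935] xax [ 0.981 -0.196  0.006] zax [ 0.008  0.011 -1.   ] F [ 0.1 -0.7 -3.2] g 0.144 q [ 0.02  0.09 -0.11  1.37  0.01  1.79]
shift [-0.04  0.12  7.89] turn 0.1
```

View pics/w6.png

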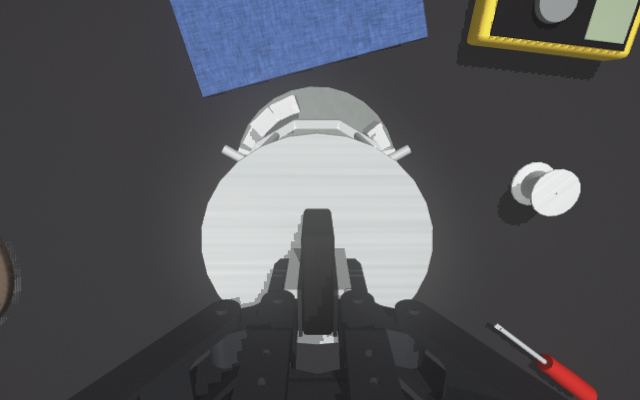

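Picture w6: the cage hangs level over the pile. Its lugs at (230,152) and (403,152) are symmetric about the tool. I lower it to just above the hooks.

Request:
{"method": "arm_command", "body": {
  "motion": [
    [[0,0.02,1,0],[0,0.04,2.2,0],[0,0.06,3.4,0],[-0.02,0.08,4.6,0],[-0.04,0.1,5.6,0],[-0.04,0.1,6.3,0],[-0.04,0.1,6.7,0],[-0.04,0.1,6.8,0],[-0.04,0.1,6.8,0],[-0.04,0.1,6.8,0]]
  ]
}}

```text
time_s: 42.7
tool_pos: [0.5077, 0.0123, 0.3261]
tcp_rot: [-3.114, 0.309, -0.013]
ft_force: [0.1, -0.6, -3.3]
grip_width: 0.143
```

```bash
python3 - <<'E'
from h import *
d=dict(np.load('w6.npz')); l=px2w(d,[(223,147),(411,148)],.1175)*1000
for q in l: v=q[:2]-[508.9,14.4]; print('lug',q.round(0),np.hypot(*v).round(1),np.degrees(np.arctan2(v[1],v[0])).round(1))
go(.5075,.0127,.3046,-11.4)
d=snap('side'); b=cv2.cvtColor(d['img'],cv2.COLOR_RGB2BGR)[150:260,250:370]
cv2.imwrite('pics/s3.png',cv2.resize(b,(654,600),interpolation=cv2.INTER_CUBIC))
E
```

```text
lug [448.  69. 118.] 82.1 138.1
lug [587.  40. 118.] 82.7 18.3
t 42.7 p [0.5077 0.0123 0.3261] xax [ 0.98  -0.197  0.007] zax [ 0.009  0.011 -1.   ] F [ 0.1 -0.6 -3.3] g 0.143 q [ 0.02  0.1  -0.24  1.22  0.01  1.79]
shift [-0.04 -0.    2.15] turn 0.0
```

View pics/s3.png

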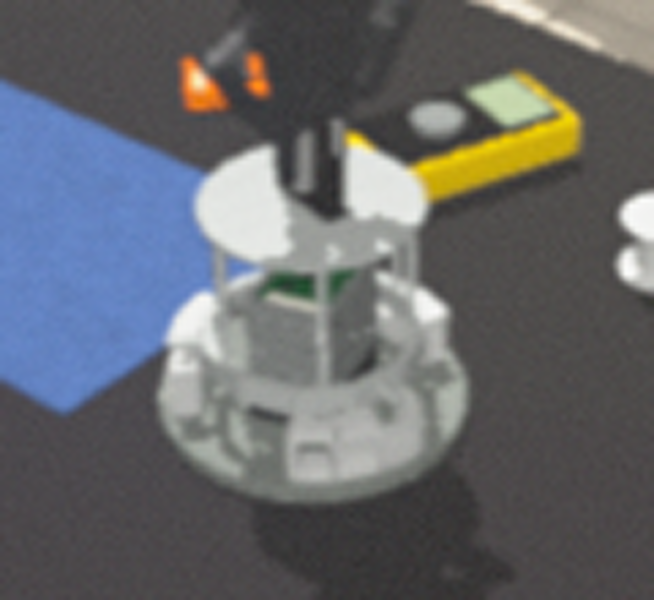

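Lug angles are 138.1° and 18.3°, against entries at 138.6° and 18.6°. Picture s3 shows the cage centred just above the hooks, so I lower it to the ledges.

Request:
{"method": "arm_command", "body": {
  "motion": [
    [[-0.02,0,0.4,0],[-0.04,0,0.8,0],[-0.04,0,1.2,0],[-0.04,0,1.5,0],[-0.04,0,1.7,0],[-0.04,0,1.85,0],[-0.04,0,1.95,0],[-0.04,0,2.0,0],[-0.04,0,2.0,0],[-0.04,0,2.0,0]]
  ]
}}

```text
time_s: 43.75
tool_pos: [0.5076, 0.0126, 0.3062]
tcp_rot: [-3.114, 0.31, -0.013]
ft_force: [0.3, 0.3, -3.4]
grip_width: 0.142
```

```bash
python3 -c "
from h import *
go(.5075,.0127,.3046,-11.4)"
```

```text
t 43.75 p [0.5076 0.0126 0.3062] xax [ 0.98  -0.197  0.007] zax [ 0.009  0.011 -1.   ] F [ 0.3  0.3 -3.4] g 0.142 q [ 0.02  0.11 -0.28  1.18  0.01  1.79]
shift [-0.01 -0.    0.16] turn 0.0
```

Request:
{"method": "arm_command", "body": {
  "motion": [
    [[0,0,0,4],[0,0,0,8],[0,0,0,12],[0,0,0,16],[0,0,0,20],[0,0,0,24],[0,0,0,28],[0,0,0,32],[0,0,0,35.5],[0,0,0,35.5]]
  ]
}}

```text
time_s: 44.75
tool_pos: [0.5076, 0.0126, 0.3063]
tcp_rot: [-2.87, 1.244, -0.007]
ft_force: [0.4, -0.1, -3.7]
grip_width: 0.144
```

```bash
python3 - <<'E'
from h import *
go(.5075,.0127,.2976,-46.4)
E
```

```text
t 44.75 p [0.5076 0.0126 0.3063] xax [ 0.684 -0.73  -0.002] zax [ 0.01   0.011 -1.   ] F [ 0.4 -0.1 -3.7] g 0.144 q [ 0.02  0.11 -0.28  1.18  0.01  2.41]
shift [-0.01  0.01  0.87] turn -0.5
```

Twisted 35.6° with no contact force. I lower it into the notches.

Request:
{"method": "arm_command", "body": {
  "motion": [
    [[0,0,0.15,-0.4],[0,0,0.3,-0.4],[0,0,0.45,-0.4],[0,0,0.6,-0.4],[0,0,0.7,-0.4],[0,0,0.75,-0.4],[0,0,0.8,-0.4],[0,0,0.82,-0.4],[0,0,0.82,-0.4],[0,0,0.82,-0.4]]
  ]
}}

```text
time_s: 45.75
tool_pos: [0.5077, 0.0127, 0.2982]
tcp_rot: [-2.874, 1.233, -0.007]
ft_force: [0.3, 0.3, -3.3]
grip_width: 0.141
```

```bash
python3 - <<'E'
from h import *
go(.5075,.0127,.2976,-46.4)
E
```

```text
t 45.75 p [0.5077 0.0127 0.2982] xax [ 0.689 -0.725 -0.001] zax [ 0.01   0.011 -1.   ] F [ 0.3  0.3 -3.3] g 0.141 q [ 0.02  0.11 -0.29  1.16  0.01  2.4 ]
shift [-0.01  0.02  0.06] turn -0.1
```

Request:
{"method": "arm_command", "body": {
  "motion": [
    [[0,0,0.03,0],[0,0,0.06,0],[0,0,0.1,0],[0,0,0.12,0],[0,0,0.12,0],[0,0,0.12,0],[0,0,0.12,0],[0,0,0.12,0],[0,0,0.12,0],[0,0,0.12,0]]
  ]
}}

```text
time_s: 46.75
tool_pos: [0.5077, 0.0128, 0.2977]
tcp_rot: [-2.874, 1.233, -0.008]
ft_force: [-3.2, 0.7, 5.6]
grip_width: 0.145
```

```bash
python3 -c "
from h import *
state()"
```

```text
t 46.75 p [0.5077 0.0128 0.2977] xax [ 0.689 -0.725 -0.001] zax [ 0.011  0.011 -1.   ] F [-3.2  0.7  5.6] g 0.145 q [ 0.02  0.11 -0.29  1.16  0.01  2.4 ]
```

Request:
{"method": "arm_command", "body": {
  "motion": [
    [[0,0,0,0],[0,0,0,0],[0,0,0,0],[0,0,0,0],[0,0,-1,0],[0,0,-3,0],[0,0,-6,0],[0,0,-8,0],[0,0,-9,0],[0,0,-9,0]]
  ],
  "fingers": 45
}}

```text
time_s: 47.75
tool_pos: [0.507, 0.0118, 0.3893]
tcp_rot: [-2.872, 1.233, -0.012]
ft_force: [0.7, -0.1, 0.1]
grip_width: 0.45
```

```bash
python3 - <<'E'
from h import *
go(.60,-.15,.40,90)
d=snap('side'); b=cv2.cvtColor(d['img'],cv2.COLOR_RGB2BGR)[170:260,260:360]
cv2.imwrite('pics/s4.png',cv2.resize(b,(666,600),interpolation=cv2.INTER_CUBIC))
E
```

```text
t 47.75 p [0.507  0.0118 0.3893] xax [ 0.689 -0.725  0.001] zax [ 0.013  0.011 -1.   ] F [ 0.7 -0.1  0.1] g 0.45 q [ 0.02  0.09 -0.12  1.35  0.01  2.4 ]
shift [18.13  4.39 -1.12] turn 43.5
```

View pics/s4.png

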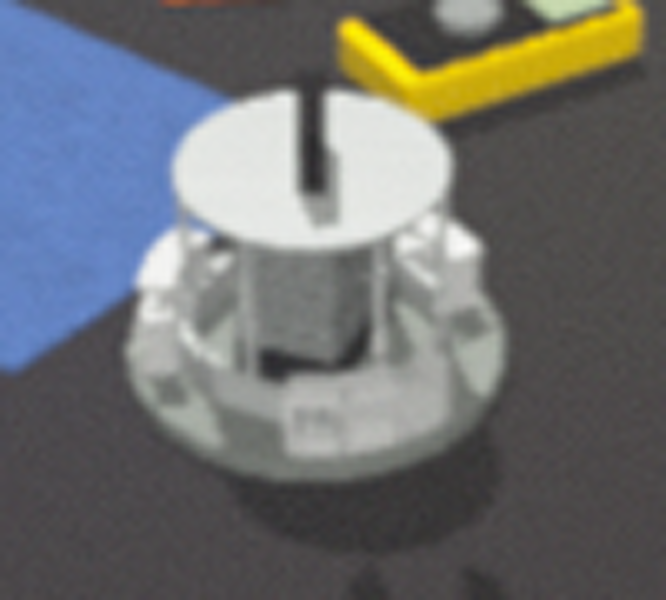

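Picture s4: the cage sits level and low in the hooks with its plate flat, and the gripper is clear. Next is the switch.

Request:
{"method": "arm_command", "body": {
  "motion": [
    [[2,2,0,0],[5,5,0,-5],[8,8,0,-10],[11,11,0,-15],[14,14,0,-20],[17,17,0,-25],[20,20,0.5,-30],[23,23,1,-35],[26,26,1.5,-40],[28,28,2,-45]]
  ],
  "fingers": 0
}}

```text
time_s: 48.8
tool_pos: [0.4964, -0.3863, 0.3609]
tcp_rot: [-3.129, 0.037, -0.014]
ft_force: [0.2, 0.2, 0.3]
grip_width: -0.001
```

Request:
{"method": "arm_command", "body": {
  "motion": [
    [[1,1,0,0],[3,3,0,0],[5,5,0,0],[7,7,0,0],[7.5,7,0,0],[7.5,7,0,0],[7.5,7,0,0],[7.5,7,0,0],[7.5,7,0,0],[7.5,7,0,0]]
  ]
}}

```text
time_s: 49.8
tool_pos: [0.5693, -0.4577, 0.3615]
tcp_rot: [-3.129, 0.037, -0.015]
ft_force: [0.6, -0.3, 0.2]
grip_width: 0.0
```

```bash
python3 - <<'E'
from h import *
go(.50,-.47,.36,0)
d=snap('wrist','w7.png')
snap('side'); snap('top')
E
cp last_wrist.npz w7.npz
```

```text
t 49.8 p [ 0.5693 -0.4577  0.3615] xax [ 1.    -0.023  0.01 ] zax [ 0.01   0.012 -1.   ] F [ 0.6 -0.3  0.2] g 0.0 q [-0.68  0.54  0.44  1.47  0.02  0.91]
shift [-6.9   1.4   0.06] turn -1.3
```

View pics/w7.png

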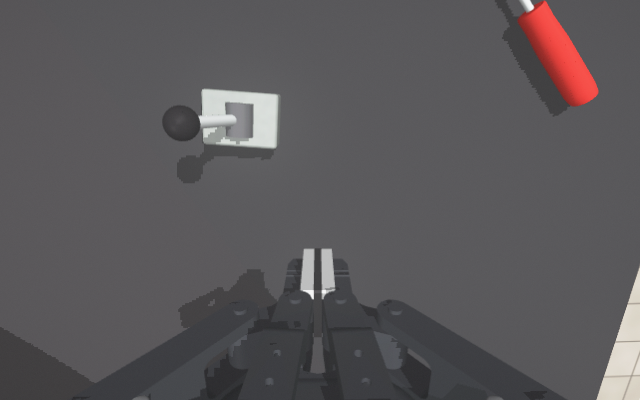

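Picture w7: the lever's ball tip is at (181,123), leaning to the near side (image left = −x). The housing top is about (203–279, 90–149). I triangulate the tip from the three views.

```bash
python3 - <<'E'
from h import *
from scipy.optimize import least_squares
W=dict(np.load('w7.npz'));S=load('side');Tp=load('top')
# ball centroids near expected pixels (dark blobs): side & top read from pictures
obs=[(W,(181.5,123)),(S,(417,269.5)),(Tp,(477,230))]
f=least_squares(lambda P:np.concatenate([w2px(d,P)[0]-o for d,o in obs]),[.47,-.4,.08]); print('tip',f.x.round(4),f.fun.round(1))
for z in (.02,.03,.04):
    c=px2w(W,[(203,90),(279,95),(277,149),(204,143)],z); print(z,c.mean(0).round(4),np.linalg.norm(c[1]-c[0]).round(3),np.linalg.norm(c[2]-c[1]).round(3),'ang',np.degrees(np.arctan2(*(c[1]-c[0])[1::-1])).round(1))
E
```

```text
tip [ 0.4733 -0.3941  0.0858] [-0.1  0.1 -0.3  0.1 -0.  -0.4]
0.02 [ 0.5027 -0.3976  0.02  ] 0.069 0.05 ang -5.0
0.03 [ 0.505  -0.3969  0.03  ] 0.067 0.048 ang -5.0
0.04 [ 0.5072 -0.3962  0.04  ] 0.065 0.046 ang -5.0
```

Request:
{"method": "arm_command", "body": {
  "motion": [
    [[-3,-1,0,1],[-6,-2,0,2],[-9,-3.5,0,3],[-12,-5,0,3.7],[-15.7,-6,1,3.7],[-15.7,-6,4,3.7],[-15.7,-6,7,3.7],[-15.7,-6,10,3.7],[-15.7,-6,11.4,3.7],[-15.7,-6,11.6,3.7]]
  ]
}}

```text
time_s: 50.95
tool_pos: [0.4146, -0.3923, 0.2427]
tcp_rot: [-3.124, 0.138, -0.01]
ft_force: [0.1, 0.3, 0.0]
grip_width: 0.002
```

```bash
python3 - <<'E'
from h import *
go(.517,-.401,.245,-5)
E
```

```text
t 50.95 p [ 0.4146 -0.3923  0.2427] xax [ 0.996 -0.088  0.006] zax [ 0.007  0.015 -1.   ] F [0.1 0.3 0. ] g 0.002 q [-0.76  0.26 -0.23  1.08  0.02  0.9 ]
shift [10.28 -0.04 -0.16] turn -0.0
```

Request:
{"method": "arm_command", "body": {
  "motion": [
    [[1,0,0,0],[2,0,0,0],[3,0,0,0],[4,0,0,0],[5,0,0,0],[6,0,0,0],[7,0,0,0],[8,0,0,0],[9,0,0,0],[9,0,0,0]]
  ]
}}

```text
time_s: 51.95
tool_pos: [0.5056, -0.4002, 0.2429]
tcp_rot: [-3.123, 0.136, -0.011]
ft_force: [0.4, -0.2, -0.4]
grip_width: 0.001
```

Request:
{"method": "arm_command", "body": {
  "motion": [
    [[0.2,0,0,0],[0.4,0,0,0],[0.6,0,0,0],[0.8,0,0,0],[1,0,0,0],[1.1,0,0,0],[1.2,0,0,0],[1.2,0,0,0],[1.2,0,0,0],[1.2,0,0,0]]
  ]
}}

```text
time_s: 52.95
tool_pos: [0.5116, -0.4007, 0.2424]
tcp_rot: [-3.122, 0.141, 0.013]
ft_force: [-28.3, 2.6, 12.2]
grip_width: -0.001
```

```bash
python3 - <<'E'
from h import *
state()
d=snap('side'); b=cv2.cvtColor(d['img'],cv2.COLOR_RGB2BGR)[230:320,370:490]
cv2.imwrite('pics/s5.png',cv2.resize(b,(720,540),interpolation=cv2.INTER_CUBIC))
E
```

```text
t 52.95 p [ 0.5116 -0.4007  0.2424] xax [ 0.996 -0.09  -0.009] zax [-0.007  0.016 -1.   ] F [-28.3   2.6  12.2] g -0.001 q [-0.67  0.41 -0.03  1.15  0.01  1.  ]
```

View pics/s5.png

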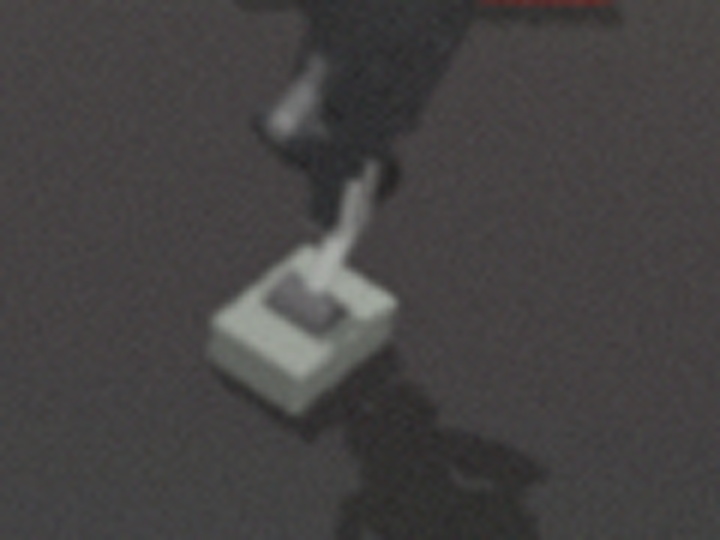

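The push met the hard stop, at 28 N. Picture s5 shows the lever leaning to the far side, from (320,280) to (380,170). I back off, rise and check.

Request:
{"method": "arm_command", "body": {
  "motion": [
    [[-1,0,0,0],[-2.5,0,0,0],[-4,0,0,0],[-5,0,0,0],[-6,0,-2,0],[-7,0,-5,0],[-9,0,-9,0],[-10,0,-12,0],[-10,0,-12,0],[-10,0,-12,0]]
  ]
}}

```text
time_s: 54.0
tool_pos: [0.4129, -0.3938, 0.3643]
tcp_rot: [-3.124, 0.142, 0.009]
ft_force: [0.9, -0.2, -0.2]
grip_width: 0.002
```

```bash
python3 - <<'E'
from h import *
state()
t=snap('top'); s=snap('side')
a=cv2.cvtColor(t['img'],cv2.COLOR_RGB2BGR)[160:280,150:510]; b=cv2.cvtColor(s['img'],cv2.COLOR_RGB2BGR)[170:320,260:460]
a=cv2.resize(a,(780,260),interpolation=cv2.INTER_CUBIC); b=cv2.resize(b,(440,330),interpolation=cv2.INTER_CUBIC)
o=np.zeros((590,780,3),np.uint8); o[:260]=a; o[260:,:440]=b; cv2.imwrite('pics/f1.png',o)
# model: lug/handle and tip predictions for overlay checks
for ph in (0.,1.): 
    a=ph-.5; P=np.array([.506,-.397,.0244])+.07*np.array([np.sin(a)*.996,-np.sin(a)*.087,np.cos(a)]); print(ph,'tip px top',w2px(t,P).round(1),'side',w2px(s,P).round(1))
h,sat,v=cv2.split(cv2.cvtColor(t['img'],cv2.COLOR_RGB2HSV))
print('handle px exp',w2px(t,[.5089,.0144,.146]).round(1))
E
```

```text
t 54.0 p [ 0.4129 -0.3938  0.3643] xax [ 0.996 -0.091 -0.006] zax [-0.005  0.015 -1.   ] F [ 0.9 -0.2 -0.2] g 0.002 q [-0.76  0.22 -0.01  1.35  0.01  0.9 ]
0.0 tip px top [[477.  229.9]] side [[416.6 269.7]]
1.0 tip px top [[478.3 203.4]] side [[432.2 257.2]]
handle px exp [[313.5 214.4]]
```

View pics/f1.png

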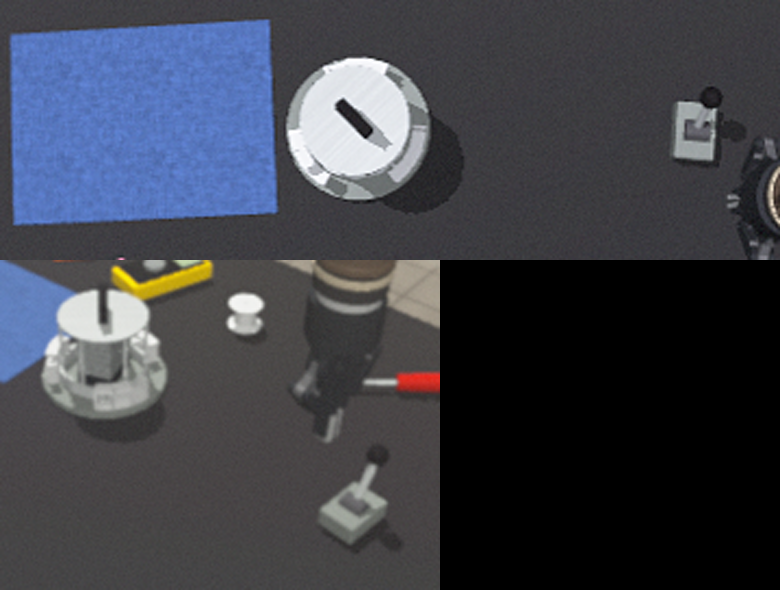

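```bash
python3 - <<'E'
from h import *
from scipy.optimize import least_squares
s,t=load('side'),load('top')
def blob(d,e,r=9):
    g=cv2.GaussianBlur(cv2.cvtColor(d['img'],cv2.COLOR_RGB2GRAY),(0,0),1).astype(float); x,y=map(int,e)
    p=g[y-r:y+r+1,x-r:x+r+1]; w=np.clip(np.percentile(p,22)-p,0,None); Y,X=np.mgrid[-r:r+1,-r:r+1]; w=w*(X**2+Y**2<64)
    return x+(w*X).sum()/w.sum(),y+(w*Y).sum()/w.sum()
o=[(t,blob(t,(478,205))),(s,blob(s,(431,258)))]; print([np.round(q[1],1) for q in o])
for obs in (o,[(t,(478.1,204.8)),(s,(431.4,258.6))]):
    f=least_squares(lambda P:np.concatenate([w2px(d,P)[0]-q for d,q in obs]),[.54,-.4,.08]); dx=f.x-[.4733,-.3941,.0858]
    c=np.hypot(*dx[:2]); print('tip',f.x.round(4),f.fun.round(1),'travel',c.round(4),'full',round(.14*np.sin(.5),4),'throw rad~',round(2*np.arcsin(min(1,np.linalg.norm(dx)/.14)),3))
E
```

```text
[array([477.9, 204.4]), array([431.5, 258.4])]
tip [ 0.5373 -0.3995  0.083 ] [-0.  0.  0. -0.] travel 0.0643 full 0.0671 throw rad~ 0.955
tip [ 0.5361 -0.3999  0.0833] [-0.  0.  0. -0.] travel 0.0631 full 0.0671 throw rad~ 0.936
```

```bash
python3 -c "
from h import *
state(); print(hand_in())"
```

```text
t 54.1 p [ 0.413  -0.3935  0.3622] xax [ 0.996 -0.09  -0.01 ] zax [-0.008  0.017 -1.   ] F [-0.5  0.3  0.2] g -0.003 q [-0.76  0.22 -0.01  1.35  0.01  0.9 ]
the job is handed in; nothing more can be done
None
```

I did the whole job in the order asked and handed it in at 54 s. All five trays are piled on the pedestal, the cage is locked on its hooks, and the switch lever is thrown to the far side.

- **Pile:** the top tray measured (508.8, 14.6) mm at 18.8°, against the pedestal's (508.9, 14.4) mm at 18.6°. The side picture shows flush sides.
- **Cage:** I lowered the lugs into the entries and twisted the cage about 35° clockwise. It then dropped the full step with no side force and touched down at the notch-floor height. It sits level in the last picture.
- **Switch:** I pushed the lever until it stopped, at about 28 N on the wrist. Afterwards the camera gave a throw of 0.94–0.96 rad rather than 1.0. I put the gap down to the 2 mm calibration and to reading the pixels, because the push clearly met the stop. I did not push a second time.
- **Other things:** the arm touched nothing else, and at hand-in the gripper was clear of everything. The spool, meter and driver are where they were as far as the last picture shows them. I did not look again at the orange and pink trays.

The tool drifted up to about 1.2° off vertical during the run. I allowed for it in the placements and took out part of it before gripping the cage.

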